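# Put the seal set away in its foam tray

### The job

Put the seal set away in the wooden tray with the foam: the round paste tin, the tall standing seal, the small lying seal and the porcelain brush rest each go into the foam cutout of their own shape and size. Keep each thing the way up it is now, so that it rests flat on the floor of its cutout, and let go of everything.

Things in the scene. Friction and masses are not known exactly. Their poses are not given: they have to be found in the camera images.
- paste_tin: Round red seal-paste tin with its lid shut (the lid stays shut), 64 mm diameter with a small hinge lug (69 mm over it), 22 mm high, 70 g, standing flat on the table. Origin: centre of its underside; z up. Grasp it across the diameter from above.
- tall_seal: Tall sage-green stone seal, a plain flat-topped block 24 x 24 mm and 55 mm high, standing upright, 70 g. Origin: centre of its underside; x and y along its sides, z up.
- lying_seal: Small sage-green stone seal lying on its side, 16 mm wide (x), 49 mm long (y), 16 mm high, with one red end, 50 g. Origin: centre of its underside; y along its length, z up. Grasp across the 16 mm.
- brush_rest: White porcelain brush rest like a small mountain ridge of three peaks, 20 mm wide (x), 64 mm long (y), 19 mm high at the middle peak and about 13 mm at the others, 45 g. Origin: centre of its underside; y along its length, z up. Grasp across the 20 mm at the middle.
- foam_round: Foam tile with the round cutout (74 mm diameter), for the round tin. Fixed dark foam (stiff), 98 mm square, 12 mm thick, one of four lying two by two (pitch 100 mm) in a low wooden tray. Cutout in its middle, 6 mm deep, light grey floor, about 5 mm play all round. Origin: centre of the tile underside; cutout floor at z = 6 mm, foam top at z = 12 mm (18 mm above the table). Any turn of the tin will do.
- foam_square: Foam tile with the small square cutout (34 x 34 mm), for the tall seal. Fixed dark foam (stiff), 98 mm square, 12 mm thick, one of four lying two by two (pitch 100 mm) in a low wooden tray. Cutout in its middle, 6 mm deep, light grey floor, about 5 mm play all round. Origin: centre of the tile underside; cutout floor at z = 6 mm, foam top at z = 12 mm (18 mm above the table). x and y run along the cutout's sides.
- foam_short: Foam tile with the shorter oblong cutout (26 mm along x, 59 mm along y), for the lying seal. Fixed dark foam (stiff), 98 mm square, 12 mm thick, one of four lying two by two (pitch 100 mm) in a low wooden tray. Cutout in its middle, 6 mm deep, light grey floor, about 5 mm play all round. Origin: centre of the tile underside; cutout floor at z = 6 mm, foam top at z = 12 mm (18 mm above the table). y runs along the cutout's length; either way round will do.
- foam_long: Foam tile with the longer oblong cutout (30 mm along x, 74 mm along y), for the brush rest. Fixed dark foam (stiff), 98 mm square, 12 mm thick, one of four lying two by two (pitch 100 mm) in a low wooden tray. Cutout in its middle, 6 mm deep, light grey floor, about 5 mm play all round. Origin: centre of the tile underside; cutout floor at z = 6 mm, foam top at z = 12 mm (18 mm above the table). y runs along the cutout's length; either way round will do.
Things that resemble listed ones, but are neither listed nor needed, are in the scene too. What is shaped like the tall_seal but black is not meant.

How it is judged:
At the end, for the whole second after the job is handed in: Each thing is within 10 mm of the centre of its own cutout, on the cutout's floor (underside within 3 mm of it), level or upright as at the start within 0.12 rad; the lying seal and the brush rest lie along their cutouts within 0.4 rad; all are released and at rest (horizontal distance between paste_tin and foam_round below 0.01 m and z of paste_tin in the frame of foam_round between 0.003 and 0.009 m and angle between each of paste_tin, tall_seal, lying_seal, brush_rest's own z axis and vertical below 0.12 rad and linear speed of each of paste_tin, tall_seal, lying_seal, brush_rest below 0.02 m/s and angular speed of each of paste_tin, tall_seal, lying_seal, brush_rest below 0.2 rad/s and horizontal distance between tall_seal and foam_square below 0.01 m and z of tall_seal in the frame of foam_square between 0.003 and 0.009 m and horizontal distance between lying_seal and foam_short below 0.01 m and z of lying_seal in the frame of foam_short between 0.003 and 0.009 m and angle between the y axis of lying_seal and the y axis of foam_short, either way round below 0.4 rad and horizontal distance between brush_rest and foam_long below 0.01 m and z of brush_rest in the frame of foam_long between 0.003 and 0.009 m and angle between the y axis of brush_rest and the y axis of foam_long, either way round below 0.4 rad); the robot touches nothing.
It also fails if it takes over 112 s, if anything falls off the work surface, if the arm or the gripper's body presses on something with over 40 N, if the wrist force passes 120 N, or if a joint passes its speed limit or range.

### The arm

A 7-joint arm with a two-finger parallel gripper is mounted at the origin on a cart in front of the work surface, level with it; the furniture and walls round the work are solid. World frame = base frame: x ahead of the robot, y to its left, z up, the work surface at z = 0. Lengths are in m, angles in rad, forces in N, time in s.
With the tool pointing down it reaches from about 0.4 to 0.9 m from the base axis. Payload 5.6 kg.
Tool frame: the origin (TCP) lies between the finger pads; the fingertips stand 17 mm ahead of it and the grasp point (between the pads) lies 2 mm behind it; z points along the fingers, y is the direction in which the jaws open and shut (so a half turn about z gives the same grasp; the last joint's range is limited). The gripper opens to 92 mm and grips with 3 to 60 N. Pads are 20 mm wide; open, the fingers measure 128 mm over their backs; the gripper's body (75 mm by 189 mm) begins 69 mm behind the grasp point.
Start: joints at [-1.354, 0.468, -0.012, 1.603, 0.006, 1.071, -0.056], TCP at [0.167, 0.628, 0.232] pointing down, gripper open.
Joint ranges: [-2.53, 2.53], [-0.31, 2.02], [-1.57, 1.55], [0.28, 2.44], [-1.29, 4.43], [0.15, 1.84], [-2.92, 2.92]. Speed limits (rad/s): [2.57, 2.57, 3.14, 3.14, 3.14, 3.14, 3.14].

### API

Orientations are given as a unit quaternion [x, y, z, w].
In Python, from cell import r, eyes gives the robot as it stands.
- The arm moves only by the tool jog_arm, never from a script. Its arguments are lists of equal length, an entry for each row: "delta_pos": the shift along the world's x, y, z in m, a list of three; "yaw": the turn about the world's z in rad; "jaw": the opening in per cent of the stroke, from 0 (shut) to 100 (fully open). A call has 1 to 12 rows; each row shifts and turns the commanded pose from where the row before left it; what a row does not reach is not made up. A row lasts 1/8 s, in which the tool goes at most 62.5 mm and 10.7 degrees, less where a joint would pass 70% of its speed; a pose out of reach is approached as far as the arm can. A call with a gripper value outside its range is refused whole. The fingers move at their own pace and stop on an object; "force" is the grip in N (left out, the last holds). Time passes only in rows, so rows that do not move let the fingers close. It gives the time, the measured TCP pose, the force and the opening at its end, in the units of the state.
- r.sense(): the state, without advancing time (a new reading comes with each control period).
- eyes.read_camera(name): name is "scene" or "top" or "wrist"; returns the picture (400x640x3 uint8, red, green, blue); there is no depth.
- eyes.camera_info(name): a dict with "mtx" (3x3 intrinsics, pixels), "k1" (the pictures are not rectified: a ray, as slopes to the right and down, at radius r is drawn at 1 + k1 r^2 times it, then the intrinsics apply), "camera_from_world" (4x4, takes a point from world to camera coordinates). Camera axes: x right, y down, z forward; pixel columns grow to the right and rows downward; lengths in m; the calibration is good to about 2 mm. A picture is of the moment at which its call begins: read the wrist's pose just before it. camera_info takes no time and is no camera call; for the wrist camera it gives the pose at the moment of the call.
- r.hand_in(): hands the job in, once; it reports no verdict.
The state is a dict: "t": time; "qpos": joint angles; "qd": joint speeds; "joint_efforts": joint torques, N m; "position": TCP position; "ee_rot": TCP orientation; "wrist_force": force on the tool from outside, world axes, zero at the start; "ft_torque": the same for the moment, N m; "finger_gap": finger opening in m.
Only numpy, scipy, OpenCV 4.12 (cv2) and the standard library are available. Lean on these libraries where they do the work, as an engineer would, in place of code of your own. Each camera call takes 0.05 s, during which the arm holds its last target.

## Working session

There is one attempt and no reset: what is moved stays moved. The work goes in short steps, Python scripts to look and compute and a tool call to move; the robot and the scene stay as the last step left them, time stands still between calls to the robot, and variables do not carry over. Pictures are saved under pics/ and viewed, and the job is handed in when it is done.

Besides the shell and the picture viewer there is one more tool, called after "Emit:" as name(argument=value, ...), one argument or row to a line, values as JSON. jog_arm: Moves the arm, as the interface text tells. Its arguments: {"type":"object","properties":{"delta_pos":{"type":"array","items":{"type":"array","items":{"type":"number"}}},"yaw":{"type":"array","items":{"type":"number"}},"jaw":{"type":"array","items":{"type":"number"}},"force":{"type":"number"}},"required":["delta_pos","yaw","jaw"]}

```bash
mkdir -p pics; ls; cat > h.py <<'E'
import numpy as np, cv2
from cell import r, eyes
def snap(n,f):
    ci=eyes.camera_info(n); im=eyes.read_camera(n)
    cv2.imwrite('pics/'+f+'.png',im[:,:,::-1]); np.savez('pics/'+f+'.npz',im=im,K=ci['mtx'],k1=ci['k1'],T=ci['camera_from_world'])
def px(f,u,v,z):
    d=np.load('pics/'+f+'.npz');K=d['K'];k=float(d['k1']);T=d['T']
    p=cv2.undistortPoints(np.array([[[u,v]]],float),K,np.array([k,0,0,0,0.]))[0,0]
    ray=T[:3,:3].T@np.array([p[0],p[1],1]); c=-T[:3,:3].T@T[:3,3]
    return c+ray*(z-c[2])/ray[2]
def proj(f,P):
    d=np.load('pics/'+f+'.npz');T=d['T']
    return cv2.projectPoints(np.array(P,float).reshape(-1,3),cv2.Rodrigues(T[:3,:3])[0],T[:3,3],d['K'],np.array([float(d['k1']),0,0,0,0.]))[0][:,0]
def crop(f,o,x0,y0,x1,y1,s):
    im=cv2.imread('pics/'+f+'.png')[y0:y1,x0:x1]
    cv2.imwrite('pics/'+o+'.png',cv2.resize(im,None,fx=s,fy=s,interpolation=cv2.INTER_CUBIC))
E
python3 - <<'E'
from h import *
snap('top','top0');snap('scene','scene0');snap('wrist','wrist0')
s=r.sense();print(s)
for n in('top','scene','wrist'):
    T=eyes.camera_info(n)['camera_from_world'];T=np.array(T);print(n,-T[:3,:3].T@T[:3,3],eyes.camera_info(n)['mtx'])
E
```

```text
pics
{'t': 0.15, 'qpos': array([-1.35401501,  0.46815806, -0.01161484,  1.60341119,  0.00600465,
        1.07141568, -0.05632315]), 'qd': array([-0.00147448, -0.00311707,  0.00098687, -0.00180639,  0.00117021,
        0.00110288, -0.00073187]), 'joint_efforts': array([ 9.15200799e-04, -5.20951688e+01, -1.22913765e-02, -2.43976289e+01,
       -5.65987802e-02,  1.53278833e-02,  1.21693147e-04]), 'position': array([0.16690872, 0.62775887, 0.23087045]), 'ee_rot': array([ 1.29563018e-01,  9.91570957e-01, -6.77932645e-04, -3.67458528e-05]), 'wrist_force': array([-0.73575132, -0.43460375,  0.35016326]), 'ft_torque': array([ 0.01455862, -0.02675692,  0.01268301]), 'finger_gap': 0.09198969353804556}
top [ 0.42615407 -0.04184129  1.21583247] [[407.76784643   0.         320.87153054]
 [  0.         407.76784643 195.27254799]
 [  0.           0.           1.        ]]
scene [ 0.10067975 -0.78079781  0.38759121] [[387.74100985   0.         318.28523629]
 [  0.         387.74100985 197.7718041 ]
 [  0.           0.           1.        ]]
wrist [0.09523139 0.64743255 0.38432743] [[300.04875705   0.         321.85761232]
 [  0.         300.04875705 202.87111198]
 [  0.           0.           1.        ]]
```

View pics/top0.png

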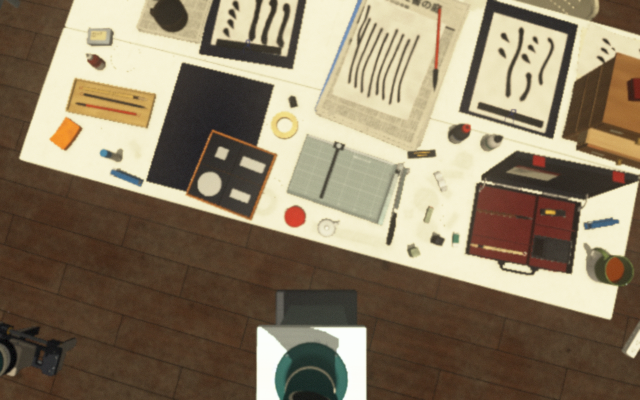

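View pics/scene0.png

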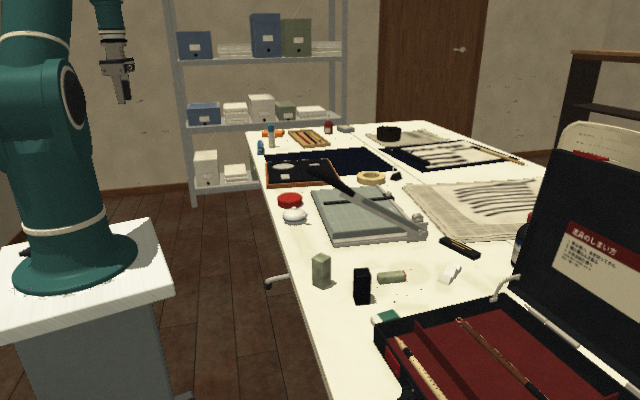

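View pics/wrist0.png

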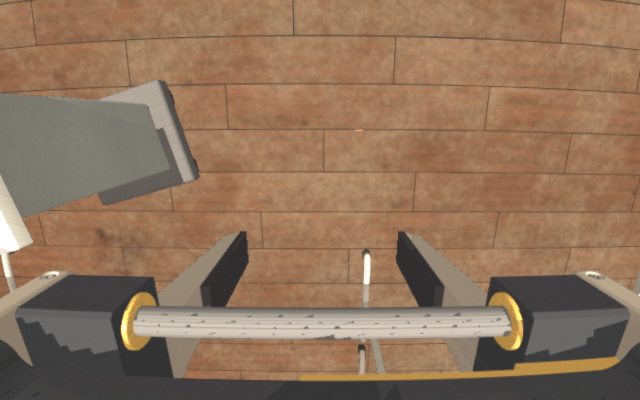

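```bash
python3 - <<'E'
from h import *
crop('top0','c1',180,120,340,240,5)
crop('top0','c2',380,130,480,270,4)
crop('scene0','c3',260,180,480,330,3.6)
E
```

```text
(no output)
```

View pics/c1.png

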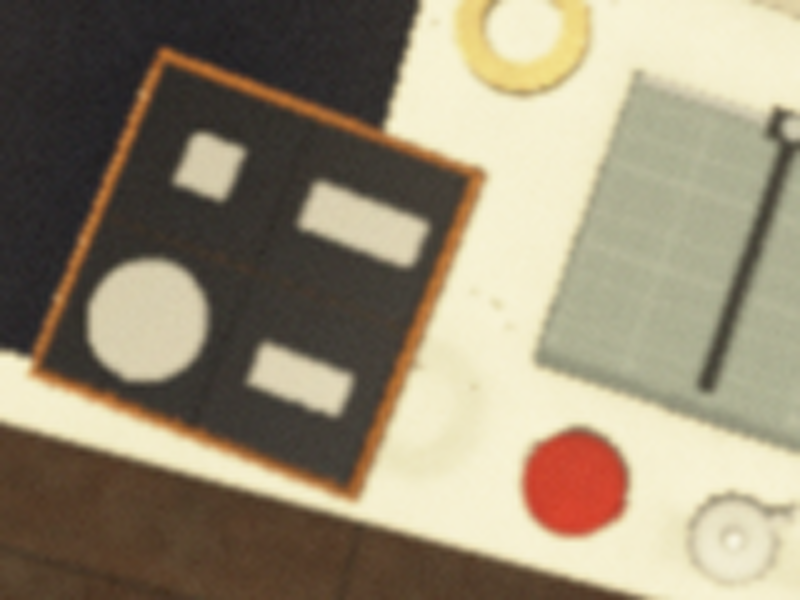

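View pics/c2.png

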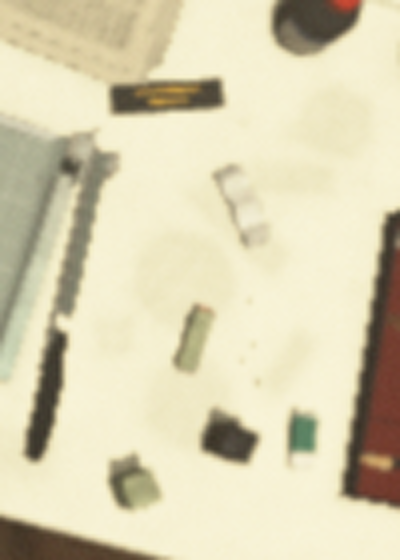

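View pics/c3.png

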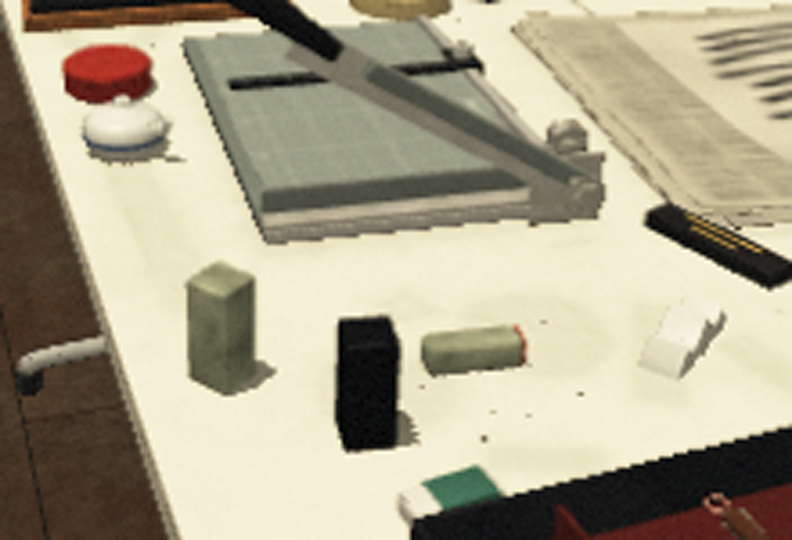

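```bash
python3 - <<'E'
from h import *
def c1(u,v,z): return px('top0',180+(u-2)/5,120+(v-2)/5,z)[:2].round(4)
def c2(u,v,z): return px('top0',380+(u-1.5)/4,130+(v-1.5)/4,z)[:2].round(4)
for n,p in dict(tin=(577,483,.022)).items(): print(n,c1(*p))
for n,p in dict(round=(148,320,.012),square=(210,166,.012),short=(300,379,.012),long=(364,224,.012)).items(): print(n,c1(*p))
for n,p in dict(t1=(163,50,.02),t2=(484,174,.02),t3=(355,497,.02),t4=(33,375,.02)).items(): print(n,c1(*p))
for n,p in dict(tall=(139,489,.055),lyA=(203,308,.013),lyB=(186,366,.013),brA=(228,172,.01),brB=(256,240,.01),black=(230,440,.055)).items(): print(n,c2(*p))
# cutter handle end triangulate
from itertools import product
for z in np.arange(0,.3,.03):
    P=px('top0',390,242,z); print(z,P[:2].round(3),proj('scene0',P).round(0))
E
```

```text
tin [0.4723 0.0487]
round [0.5696 0.3076]
square [0.663  0.2725]
short [0.5342 0.2152]
long [0.6275 0.1785]
t1 [0.7325 0.301 ]
t2 [0.6562 0.1058]
t3 [0.4638 0.1796]
t4 [0.5357 0.3736]
tall [ 0.3706 -0.2919]
lyA [ 0.5014 -0.3506]
lyB [ 0.4585 -0.3372]
brA [ 0.6033 -0.3724]
brB [ 0.5522 -0.3921]
black [ 0.405  -0.3572]
0.0 [ 0.397 -0.232] [[317. 262.]]
0.03 [ 0.398 -0.227] [[316. 247.]]
0.06 [ 0.398 -0.222] [[315. 231.]]
0.09 [ 0.399 -0.218] [[314. 215.]]
0.12 [ 0.4   -0.213] [[313. 199.]]
0.15 [ 0.401 -0.208] [[311. 183.]]
0.18 [ 0.401 -0.204] [[310. 166.]]
0.21 [ 0.402 -0.199] [[309. 149.]]
0.24 [ 0.403 -0.194] [[307. 131.]]
0.27 [ 0.404 -0.19 ] [[306. 113.]]
```

Emit:
jog_arm(
  delta_pos=[
    [0.036,-0.032,0.008],
    [0.036,-0.032,0.008],
    [0.036,-0.032,0.008],
    [0.036,-0.032,0.008],
    [0.036,-0.032,0.008],
    [0.036,-0.032,0.008],
    [0.036,-0.032,0.008],
    [0.036,-0.032,0.008],
    [0.036,-0.032,0.008],
    [0.036,-0.032,0.008],
    [0.036,-0.032,0.008],
    [0.036,-0.032,0.008],
  ],
  yaw=[0,0,0,0,0,0,0,0,0,0,0,0],
  jaw=[100,100,100,100,100,100,100,100,100,100,100,100],
  force=15,
)

```text
t: 1.65
position: [0.5999, 0.2431, 0.3276]
ee_rot: [0.129, 0.992, -0.0, -0.0]
wrist_force: [0.2, 0.5, 0.3]
finger_gap: 0.092
```

```bash
python3 - <<'E'
from h import *
snap('wrist','w1');s=r.sense();print(s['t'],s['position'],s['ee_rot'],s['qd'].round(3))
E
```

```text
1.7 [0.60509988 0.23603841 0.3285827 ] [ 0.1338154   0.99100164 -0.00160431  0.00257313] [-0.022 -0.034  0.01   0.068  0.025 -0.021 -0.117]
```

View pics/w1.png

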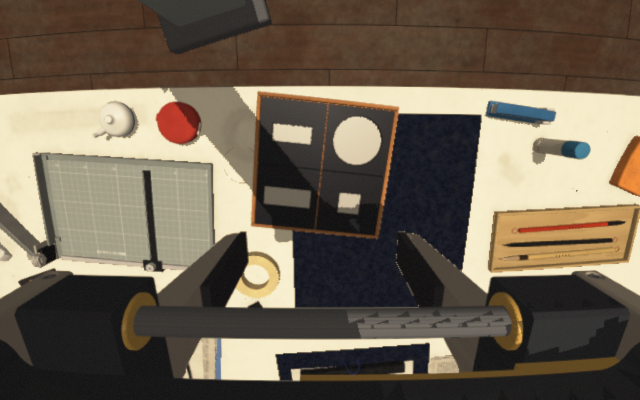

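```bash
python3 - <<'E'
from h import *
crop('w1','w1c',245,85,405,245,3.7)
crop('w1','w1d',90,85,220,165,6)
E
```

```text
(no output)
```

View pics/w1c.png

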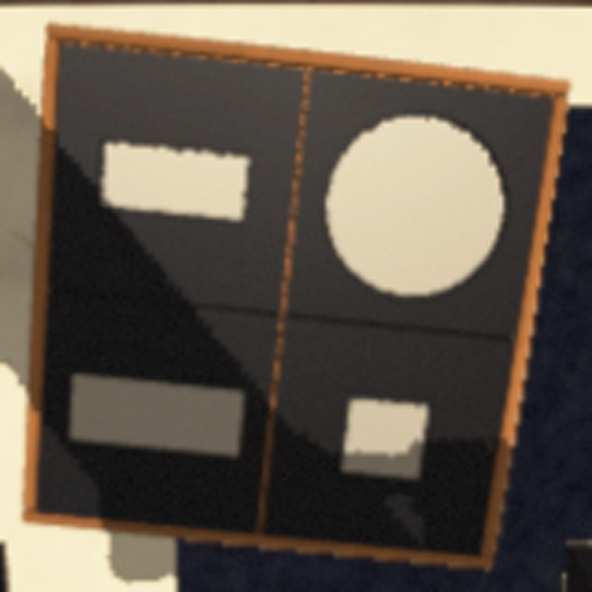

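View pics/w1d.png

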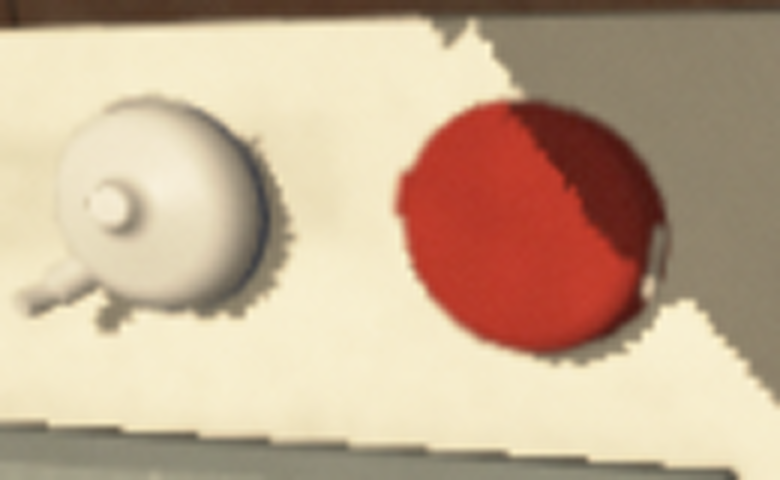

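```bash
cat > fit.py <<'E'
from h import *
def w(u,v,z,f='w1',x0=245,y0=85,s=3.7): return px(f,x0+(u+.5)/s-.5,y0+(v+.5)/s-.5,z)
d=np.load('pics/w1.npz');T=d['T'];C=-T[:3,:3].T@T[:3,3];print('cam',C, 'axis',T[2,:3],'nadir',proj('w1',[C[0],C[1],.012]))
# edges: (point mid-edges) order: top,bottom,left,right
E={'short':[(176,149),(172,214),(103,174),(247,187)],
'round':[(417,116),(412,296),(327,205),(504,208)],
'square':[(388,402),(382,476),(346,437),(426,442)],
'long':[(158,382),(155,449),(71,407),(242,424)]}
c={}
nad=proj('w1',[C[0],C[1],.012])[0]
for k,e in E.items():
    # near if the edge is nearer to nadir than cutout centre
    pts=[]
    m=np.mean(e,0)
    for p in e:
        pi=np.array([245+p[0]/3.7,85+p[1]/3.7]);mi=np.array([245+m[0]/3.7,85+m[1]/3.7])
        near=np.dot(nad-pi,pi-mi)>0
        pts.append(w(*p,.018 if near else .012))
    pts=np.array(pts); 
    # two edge lengths check
    print(k,'dims',np.linalg.norm(pts[0]-pts[1])*1e3,np.linalg.norm(pts[2]-pts[3])*1e3,pts.mean(0)[:2])
    c[k]=pts.mean(0)[:2]
# lattice fit
L={'short':(-.05,-.05),'round':(-.05,.05),'square':(.05,.05),'long':(.05,-.05)}
A=np.array([L[k] for k in L]);B=np.array([c[k] for k in L]);b0=B.mean(0)
H=A.T@(B-b0);ang=np.arctan2(H[0,1]-H[1,0],H[0,0]+H[1,1])
R=np.array([[np.cos(ang),-np.sin(ang)],[np.sin(ang),np.cos(ang)]])
print('ang deg',np.degrees(ang))
for k in L: print(k,(b0+R@np.array(L[k])).round(4),((b0+R@np.array(L[k])-c[k])*1e3).round(1))
# tin
t=[w(*p,.022,'w1',90,85,6) for p in [(402,220),(648,225),(520,100),(520,352)]]
t=np.array(t);print(t.round(4),t.mean(0))
print('lug',w(405,190,.015,'w1',90,85,6))
E
python3 fit.py
```

```text
cam [0.52818828 0.26252539 0.48110072] axis [ 0.2558844  -0.06877854 -0.96425758] nadir [[322.02918516 120.78595211]]
short dims 27.276169988240603 60.230587145766 [0.5345485  0.21316244]
round dims 73.83101040547862 74.23922602659891 [0.57039307 0.30662189]
square dims 35.6497337052715 36.2284121822609 [0.6639942  0.27111136]
long dims 32.183054065459224 75.2442484635844 [0.62797533 0.17756162]
ang deg -20.91923528286098
short [0.5347 0.2133] [0.1 0.1]
round [0.5704 0.3067] [-0.  0.]
square [0.6638 0.271 ] [-0.2 -0.1]
long [0.6281 0.1776] [ 0.1 -0. ]
[[0.4623 0.0216 0.022 ]
 [0.4808 0.0822 0.022 ]
 [0.4437 0.0616 0.022 ]
 [0.5013 0.039  0.022 ]] [0.47202745 0.05110451 0.022     ]
lug [0.45461722 0.02156341 0.015     ]
```

Emit:
jog_arm(
  delta_pos=[
    [-0.018,-0.028,-0.02],
    [-0.018,-0.028,-0.02],
    [-0.018,-0.028,-0.02],
    [-0.018,-0.028,-0.02],
    [-0.018,-0.028,-0.02],
    [-0.018,-0.027,-0.03],
    [-0.018,-0.027,-0.03],
    [0,0,-0.02],
    [0,0,0],
    [0,0,0],
  ],
  yaw=[-0.167,-0.167,-0.167,-0.167,-0.167,-0.167,-0.167,0,0,0],
  jaw=[88,88,88,88,88,88,88,88,88,88],
)

```text
t: 2.95
position: [0.4737, 0.0506, 0.1482]
ee_rot: [0.655, 0.756, 0.0, 0.0]
wrist_force: [0.5, 0.5, 0.6]
finger_gap: 0.0808
```

```bash
cat >> h.py <<'E'
def st():
    s=r.sense();q=s['ee_rot'];x,y,z,w=q
    print('t',round(s['t'],2),'pos',s['position'].round(4),'jaw deg',np.degrees(np.arctan2(1-2*(x*x+z*z),2*(x*y-z*w))).round(2),'gap',round(s['finger_gap'],4),'F',s['wrist_force'].round(1),'q7',s['qpos'][6].round(2))
E
python3 - <<'E'
from h import *
snap('wrist','w2');st()
E
```

```text
t 3.0 pos [0.4738 0.0507 0.1484] jaw deg 8.17 gap 0.081 F [0.3 0.1 1.3] q7 0.15
```

View pics/w2.png

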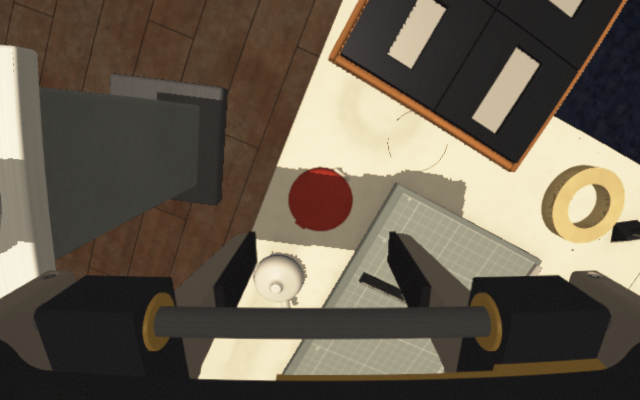

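```bash
python3 - <<'E'
from h import *
im=np.load('pics/w2.npz')['im'].astype(int)
m=((im[:,:,0]>60)&(im[:,:,1]<60)&(im[:,:,2]<60)&(im[:,:,0]>2*im[:,:,1])).astype(np.uint8)
m[:150]=0;m[250:]=0;m[:,:270]=0;m[:,370:]=0
c=max(cv2.findContours(m,0,1)[0],key=cv2.contourArea)[:,0]
P=np.array([px('w2',u,v,.022)[:2] for u,v in c]);print(P.min(0),P.max(0),cv2.minEnclosingCircle((P*1000).astype(np.float32)),cv2.boundingRect(c))
print('board corner',px('w2',398,185,.03),px('w2',398,185,.0),'edge',px('w2',330,310,.03))
E
```

```text
[0.44208206 0.02032662] [0.50253911 0.08196453] ((470.74951171875, 50.55739974975586), 31.799894332885742) (289, 168, 63, 63)
board corner [0.5416366  0.07767882 0.03      ] [0.55028296 0.07247793 0.        ] edge [ 0.49907875 -0.06368758  0.03      ]
```

Emit:
jog_arm(
  delta_pos=[
    [-0.002,0,-0.04],
    [0,0,-0.04],
    [0,0,-0.03],
    [0,0,-0.014],
    [0,0,0],
    [0,0,0],
    [0,0,0],
    [0,0,0],
    [0,0,0],
    [0,0,0],
  ],
  yaw=[0,0,0,0,0,0,0,0,0,0],
  jaw=[88,88,88,88,88,50,50,50,50,50],
  force=15,
)

```text
t: 4.25
position: [0.4719, 0.0504, 0.0246]
ee_rot: [0.655, 0.755, 0.001, 0.0]
wrist_force: [-0.5, -0.0, 7.1]
finger_gap: 0.061
```

```bash
python3 - <<'E'
from h import *
st()
E
```

```text
t 4.25 pos [0.4719 0.0504 0.0246] jaw deg 8.13 gap 0.061 F [-0.5 -0.   7.1] q7 0.3
```

Emit:
jog_arm(
  delta_pos=[
    [0,0,0],
    [0,0,0],
  ],
  yaw=[0,0],
  jaw=[50,50],
)

```text
t: 4.5
position: [0.4719, 0.0504, 0.0246]
ee_rot: [0.655, 0.755, 0.001, 0.0]
wrist_force: [-0.5, -0.2, 7.0]
finger_gap: 0.0612
```

```bash
python3 - <<'E'
from h import *
st();snap('wrist','w3');crop('w3','w3c',200,150,440,330,3)
E
```

```text
t 4.5 pos [0.4719 0.0504 0.0246] jaw deg 8.13 gap 0.0612 F [-0.5 -0.2  7. ] q7 0.3
```

View pics/w3c.png

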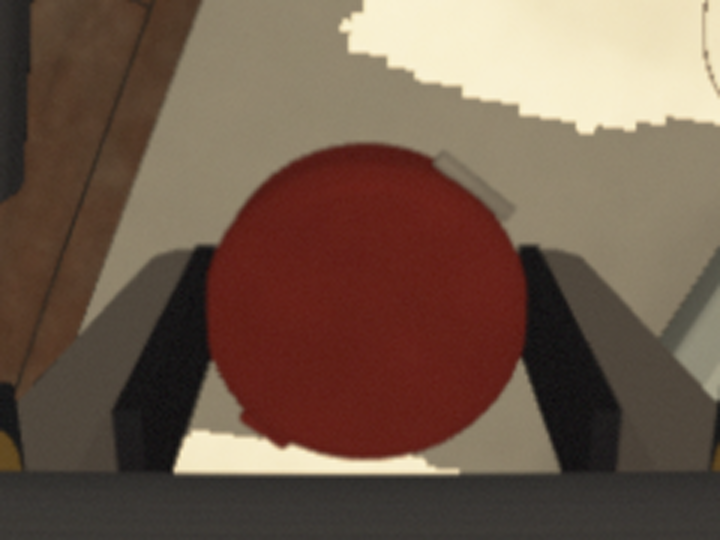

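Emit:
jog_arm(
  delta_pos=[
    [0,0,0],
    [0,0,0.01],
    [0,0,0.02],
    [0,0,0.03],
    [0,0,0.03],
    [0,0,0],
  ],
  yaw=[0,0,0,0,0,0],
  jaw=[50,50,50,50,50,50],
  force=25,
)

```text
t: 5.3
position: [0.4724, 0.0505, 0.1157]
ee_rot: [0.655, 0.756, 0.002, 0.001]
wrist_force: [-0.8, 1.0, -0.8]
finger_gap: 0.0605
```

```bash
python3 - <<'E'
from h import *
st();snap('wrist','w4');crop('w4','w4c',200,150,440,330,3)
E
```

```text
t 5.3 pos [0.4724 0.0505 0.1157] jaw deg 8.14 gap 0.0605 F [-0.8  1.  -0.8] q7 0.2
```

View pics/w4c.png

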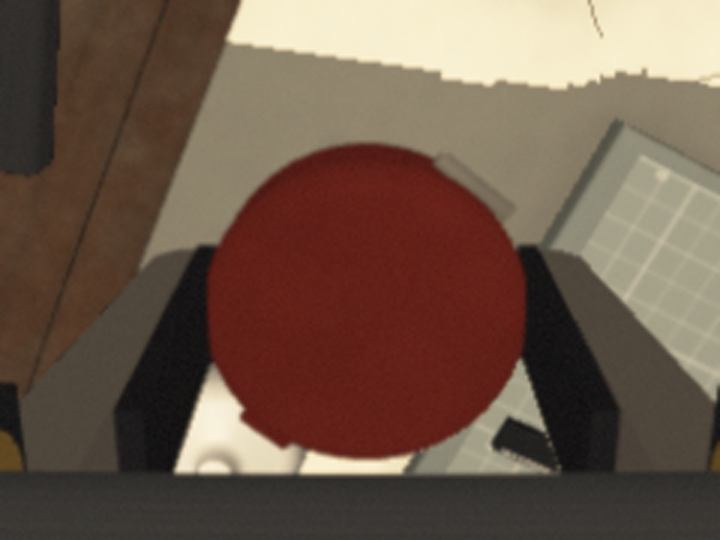

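Emit:
jog_arm(
  delta_pos=[
    [0.014,0.0365,0],
    [0.014,0.0365,0],
    [0.014,0.0365,0],
    [0.014,0.0365,0],
    [0.014,0.0365,0],
    [0.014,0.0365,0],
    [0.014,0.037,0],
    [0,0,-0.02],
    [0,0,-0.02],
    [0,0,0],
    [0,0,0],
  ],
  yaw=[0.04,0.04,0.04,0.04,0.04,0.04,0.04,0,0,0,0],
  jaw=[50,50,50,50,50,50,50,50,50,50,50],
)

```text
t: 6.72
position: [0.5692, 0.305, 0.0735]
ee_rot: [0.544, 0.839, -0.0, 0.0]
wrist_force: [0.6, -0.2, -0.8]
finger_gap: 0.0608
```

```bash
python3 - <<'E'
from h import *
st();snap('wrist','w5')
E
```

```text
t 6.72 pos [0.5692 0.305  0.0735] jaw deg 24.08 gap 0.0608 F [ 0.6 -0.2 -0.8] q7 0.08
```

View pics/w5.png

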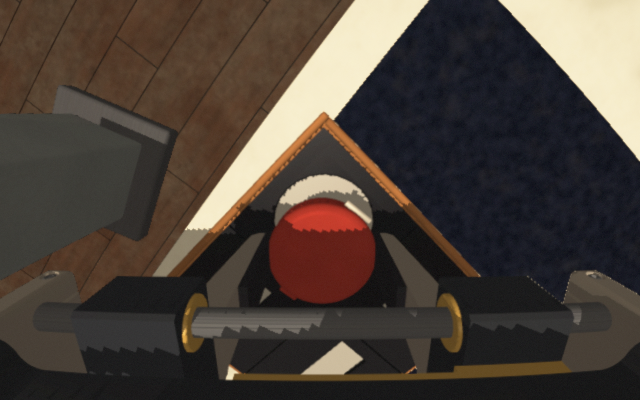

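Emit:
jog_arm(
  delta_pos=[
    [0.001,0.0015,-0.015],
    [0,0,-0.012],
    [0,0,-0.008],
    [0,0,0],
    [0,0,0],
  ],
  yaw=[0,0,0,0,0],
  jaw=[50,50,50,50,50],
)

```text
t: 7.4
position: [0.5701, 0.3076, 0.0386]
ee_rot: [0.543, 0.839, -0.0, 0.0]
wrist_force: [-0.1, 0.6, 0.1]
finger_gap: 0.0606
```

```bash
python3 - <<'E'
from h import *
st();snap('wrist','w6');crop('w6','w6c',200,120,440,320,3)
E
```

```text
t 7.4 pos [0.5701 0.3076 0.0386] jaw deg 24.17 gap 0.0606 F [-0.1  0.6  0.1] q7 0.09
```

View pics/w6c.png

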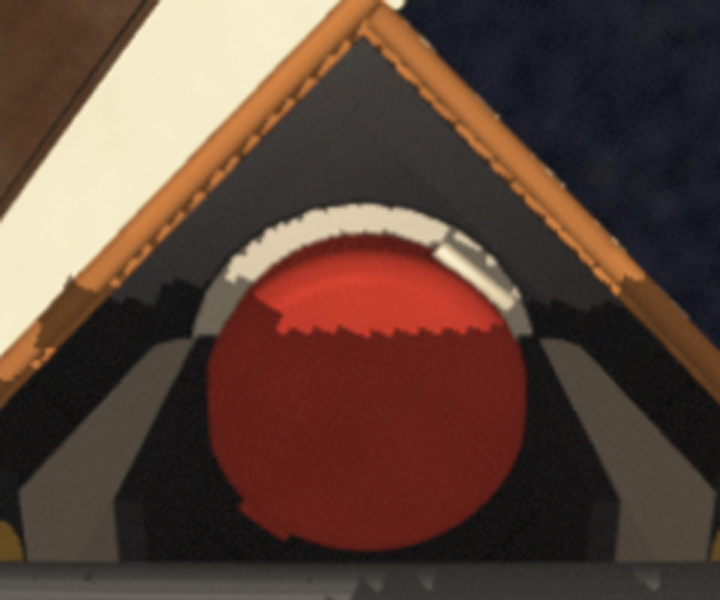

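Emit:
jog_arm(
  delta_pos=[
    [0,-0.0005,-0.0015],
    [0,0,0],
    [0,0,0],
    [0,0,0],
    [0,0,0],
    [0,0,0.02],
    [0,0,0.04],
    [0,0,0.06],
    [0,0,0.06],
    [0,0,0],
  ],
  yaw=[0,0,0,0,0,0,0,0,0,0],
  jaw=[50,50,82,82,82,82,82,82,100,100],
)

```text
t: 8.7
position: [0.5732, 0.3085, 0.2246]
ee_rot: [0.543, 0.839, 0.006, 0.002]
wrist_force: [0.8, -0.2, -0.6]
finger_gap: 0.0913
```

```bash
python3 - <<'E'
from h import *
st();snap('wrist','w7');crop('w7','w7c',200,120,440,320,3);snap('top','top7')
E
```

```text
t 8.7 pos [0.5732 0.3085 0.2246] jaw deg 24.15 gap 0.0913 F [ 0.8 -0.2 -0.6] q7 0.03
```

View pics/w7c.png

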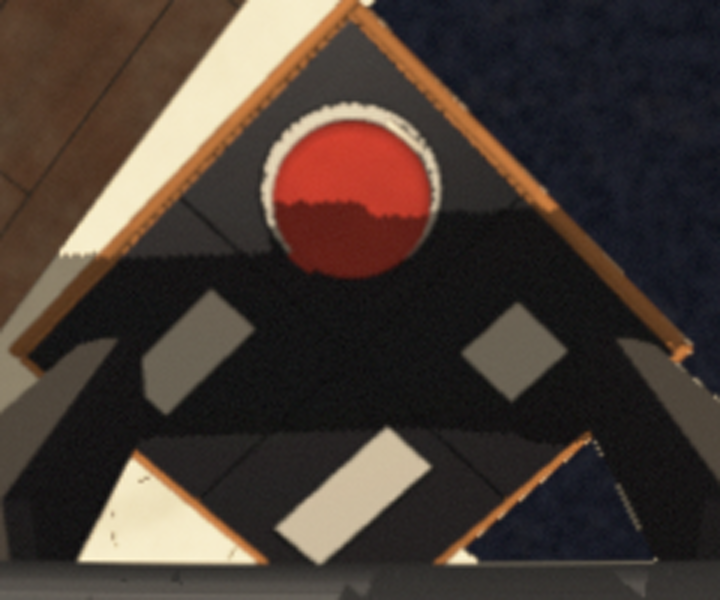

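Emit:
jog_arm(
  delta_pos=[
    [-0.002,-0.03,0.04],
    [-0.002,-0.05,0.03],
    [-0.002,-0.055,0.02],
    [-0.002,-0.055,0],
    [-0.002,-0.055,0],
    [-0.002,-0.055,0],
    [-0.002,-0.055,0],
    [-0.002,-0.055,0],
    [-0.002,-0.055,0],
    [-0.002,-0.055,0],
    [-0.002,-0.055,0],
    [-0.001,-0.055,0],
  ],
  yaw=[0.074,0.074,0.074,0.074,0.074,0.074,0.074,0.074,0.074,0.074,0.074,0.074],
  jaw=[100,100,100,100,100,100,100,100,100,100,100,100],
)

```text
t: 10.3
position: [0.5462, -0.3239, 0.3055]
ee_rot: [0.129, 0.992, 0.001, -0.001]
wrist_force: [1.3, -0.1, 0.6]
finger_gap: 0.0917
```

Emit:
jog_arm(
  delta_pos=[
    [0,0,0],
    [0,0,0],
  ],
  yaw=[0,0],
  jaw=[100,100],
)

```text
t: 10.55
position: [0.5466, -0.3219, 0.3056]
ee_rot: [0.13, 0.991, 0.001, -0.001]
wrist_force: [-0.6, 1.0, 0.8]
finger_gap: 0.092
```

```bash
python3 - <<'E'
from h import *
snap('wrist','w8');st();print(r.sense()['qpos'].round(2))
E
```

```text
t 10.6 pos [ 0.5472 -0.3211  0.306 ] jaw deg 75.13 gap 0.0915 F [-0.2  0.1  0.3] q7 1.96
[ 0.12  0.4   0.49  1.58 -0.2   1.21  1.96]
```

View pics/w8.png

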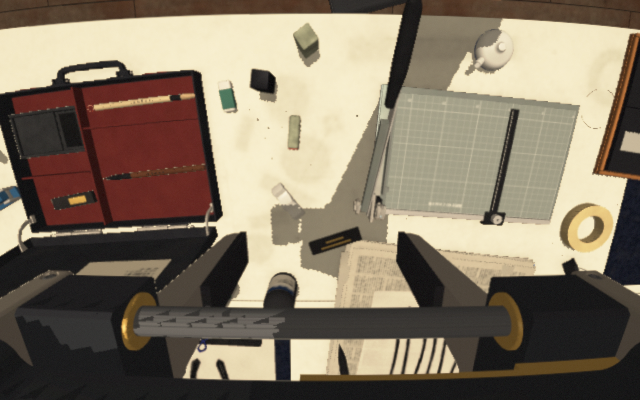

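```bash
python3 - <<'E'
from h import *
crop('w8','w8c',200,10,440,250,3.0)
for z in np.arange(0,.31,.05):
    P=px('top0',521,153,z);Q=px('w8',212,228,z); print(round(z,2),'lidtop',P[:2].round(3),proj('scene0',P).round(0),'lidcorner w8',Q[:2].round(3),proj('scene0',Q).round(0),proj('top0',Q).round(0))
# cutter handle end w8 (405,0)
for z in np.arange(.1,.25,.02):
    Q=px('w8',391,103,z);print(round(z,2),'junction',Q.round(3),proj('scene0',Q).round(0),proj('top0',Q).round(0))
E
```

```text
0.0 lidtop [ 0.666 -0.636] [[631. 343.]] lidcorner w8 [ 0.591 -0.519] [[522. 315.]] [[484. 177.]]
0.05 lidtop [ 0.656 -0.611] [[619. 306.]] lidcorner w8 [ 0.578 -0.496] [[509. 282.]] [[483. 179.]]
0.1 lidtop [ 0.646 -0.587] [[607. 269.]] lidcorner w8 [ 0.566 -0.472] [[495. 248.]] [[482. 181.]]
0.15 lidtop [ 0.636 -0.562] [[594. 230.]] lidcorner w8 [ 0.553 -0.449] [[481. 213.]] [[480. 184.]]
0.2 lidtop [ 0.626 -0.538] [[580. 191.]] lidcorner w8 [ 0.54  -0.425] [[467. 177.]] [[478. 186.]]
0.25 lidtop [ 0.616 -0.514] [[566. 150.]] lidcorner w8 [ 0.528 -0.401] [[452. 141.]] [[476. 189.]]
0.3 lidtop [ 0.607 -0.489] [[552. 110.]] lidcorner w8 [ 0.515 -0.378] [[437. 104.]] [[474. 193.]]
0.1 junction [ 0.476 -0.22   0.1  ] [[350. 202.]] [[391. 214.]]
0.12 junction [ 0.476 -0.225  0.12 ] [[351. 193.]] [[394. 214.]]
0.14 junction [ 0.476 -0.229  0.14 ] [[353. 184.]] [[397. 213.]]
0.16 junction [ 0.476 -0.234  0.16 ] [[355. 174.]] [[400. 213.]]
0.18 junction [ 0.476 -0.239  0.18 ] [[356. 164.]] [[403. 213.]]
0.2 junction [ 0.476 -0.243  0.2  ] [[358. 154.]] [[407. 212.]]
0.22 junction [ 0.476 -0.248  0.22 ] [[360. 143.]] [[410. 212.]]
0.24 junction [ 0.475 -0.252  0.24 ] [[362. 132.]] [[414. 211.]]
```

View pics/w8c.png

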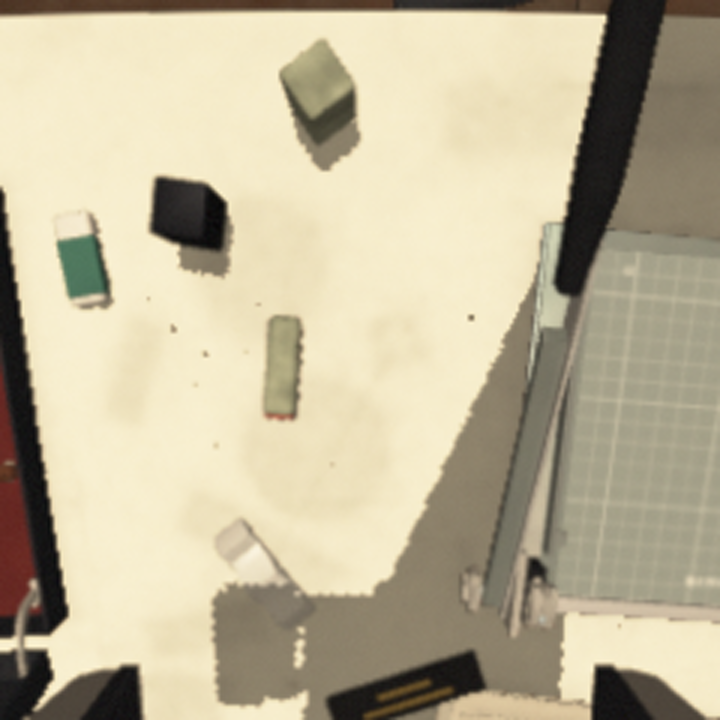

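```bash
python3 - <<'E'
from h import *
crop('w8','w8t',285,15,325,65,12)
crop('w8','w8l',280,105,310,155,12)
crop('w8','w8b',265,175,310,225,12)
a=[cv2.imread('pics/w8%s.png'%k) for k in 'tlb']
cv2.imwrite('pics/w8m.png',np.hstack([cv2.resize(x,(int(x.shape[1]*560/x.shape[0]*.9),504)) for x in a]))
print([x.shape for x in a])
d=np.load('pics/w8.npz');T=d['T'];C=-T[:3,:3].T@T[:3,3];print(C,proj('w8',[C[0],C[1],0]))
E
```

```text
[(600, 480, 3), (600, 360, 3), (600, 540, 3)]
[ 0.47527802 -0.30261455  0.45930065] [[321.63955053 121.51637341]]
```

View pics/w8t.png

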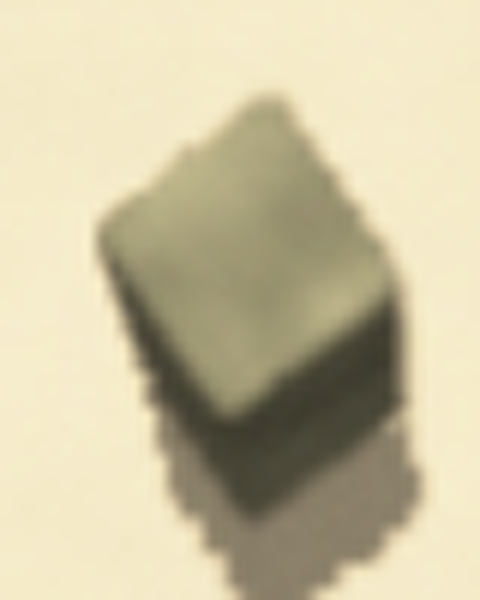

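View pics/w8l.png

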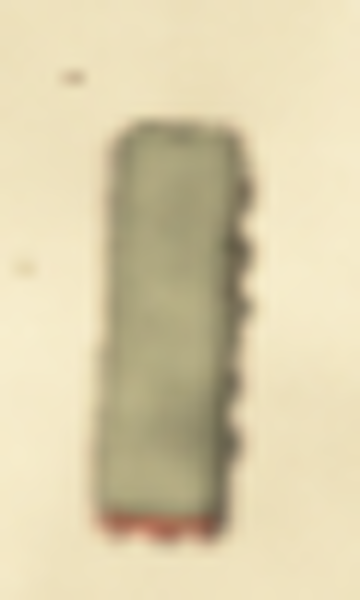

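View pics/w8b.png

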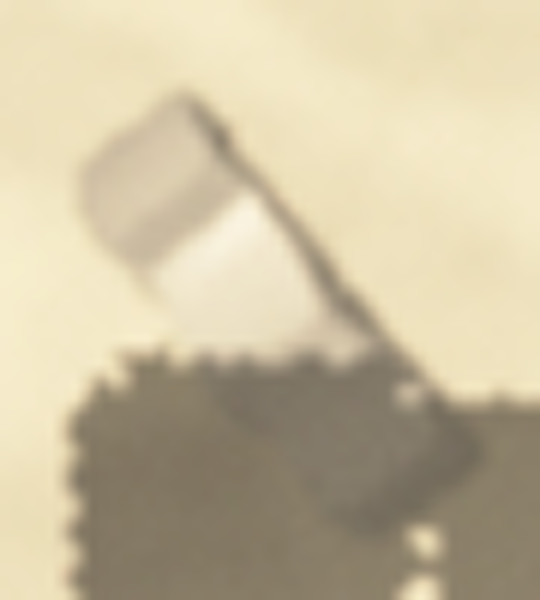

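```bash
python3 - <<'E'
from h import *
def g(o,pts,z): return np.array([px('w8',o[0]+(u+.5)/12-.5,o[1]+(v+.5)/12-.5,z)[:2] for u,v in pts])
ang=lambda d: np.degrees(np.arctan2(d[1],d[0])).round(1)
t=g((285,15),[(102,232),(272,98),(392,290),(230,415)],.055)
b=g((285,15),[(250,520),(398,405)],0.);print('tall',t.mean(0),[np.linalg.norm(t[i]-t[(i+1)%4]).round(4) for i in range(4)],[ang(t[(i+1)%4]-t[i]) for i in range(4)],'base edge',b,ang(b[1]-b[0]))
l=g((280,105),[(115,132),(235,132),(225,525),(97,525)],.016)
print('lying',l.mean(0),[np.linalg.norm(l[i]-l[(i+1)%4]).round(4) for i in range(4)],[ang(l[(i+1)%4]-l[i]) for i in range(4)])
b=g((265,175),[(183,93),(80,190),(345,530),(475,450)],.006)
print('brush',b.mean(0),[np.linalg.norm(b[i]-b[(i+1)%4]).round(4) for i in range(4)],[ang(b[(i+1)%4]-b[i]) for i in range(4)])
c=l.mean(0);h=np.array([.401,-.204]);j=np.array([.476,-.227]);d=(j-h)/np.linalg.norm(j-h);n=np.array([-d[1],d[0]])
print('blade ang',ang(d),'perp dist lying',n@(c-h),'tall',n@(t.mean(0)-h),d@(t.mean(0)-h))
E
```

```text
tall [ 0.37056    -0.29537462] [np.float64(0.0217), np.float64(0.022), np.float64(0.0207), np.float64(0.0219)] [np.float64(110.8), np.float64(18.6), np.float64(-69.4), np.float64(-158.9)] base edge [[ 0.3840189  -0.30202182]
 [ 0.37628954 -0.28177977]] 110.9
lying [ 0.47906893 -0.34566101] [np.float64(0.0143), np.float64(0.0464), np.float64(0.0156), np.float64(0.0465)] [np.float64(74.8), np.float64(-17.5), np.float64(-105.1), np.float64(160.8)]
brush [ 0.57768435 -0.38585507] [np.float64(0.0188), np.float64(0.0568), np.float64(0.0206), np.float64(0.0603)] [np.float64(-62.3), np.float64(20.6), np.float64(107.5), np.float64(-157.5)]
blade ang -17.0 perp dist lying -0.1125465764675041 tall -0.0962837958511833 -0.0023121651425378614
```

```bash
python3 - <<'E'
from h import *
c=np.array([.479,-.3457]);h=np.array([.401,-.204]);d=np.array([.956,-.292]);n=np.array([.292,.956])
for (u,v) in [(545,310),(530,380),(512,450),(497,520),(487,595),(465,590)]:
    U,V=200+u/3-.3,10+v/3-.3
    for z in (.08,.10,.12,.14):
        P=px('w8',U,V,z)[:2]; print((u,v),z,'d',((P-c)@d).round(3),'n',((P-c)@n).round(3),proj('scene0',[*P,z]).round(0),end=' | ')
    print()
E
```

```text
(545, 310) 0.08 d -0.029 n 0.113 [[356. 213.]] | (545, 310) 0.1 d -0.028 n 0.109 [[357. 204.]] | (545, 310) 0.12 d -0.028 n 0.105 [[359. 195.]] | (545, 310) 0.14 d -0.027 n 0.101 [[360. 185.]] | 
(530, 380) 0.08 d -0.001 n 0.109 [[371. 212.]] | (530, 380) 0.1 d -0.002 n 0.105 [[372. 203.]] | (530, 380) 0.12 d -0.002 n 0.101 [[372. 194.]] | (530, 380) 0.14 d -0.003 n 0.098 [[373. 185.]] | 
(512, 450) 0.08 d 0.028 n 0.103 [[387. 212.]] | (512, 450) 0.1 d 0.026 n 0.1 [[387. 203.]] | (512, 450) 0.12 d 0.024 n 0.097 [[387. 194.]] | (512, 450) 0.14 d 0.021 n 0.093 [[387. 184.]] | 
(497, 520) 0.08 d 0.059 n 0.099 [[402. 211.]] | (497, 520) 0.1 d 0.055 n 0.096 [[402. 202.]] | (497, 520) 0.12 d 0.051 n 0.093 [[401. 193.]] | (497, 520) 0.14 d 0.047 n 0.09 [[401. 184.]] | 
(487, 595) 0.08 d 0.092 n 0.097 [[419. 210.]] | (487, 595) 0.1 d 0.087 n 0.094 [[418. 201.]] | (487, 595) 0.12 d 0.081 n 0.091 [[417. 192.]] | (487, 595) 0.14 d 0.075 n 0.088 [[415. 183.]] | 
(465, 590) 0.08 d 0.09 n 0.087 [[420. 212.]] | (465, 590) 0.1 d 0.085 n 0.085 [[419. 203.]] | (465, 590) 0.12 d 0.079 n 0.082 [[418. 194.]] | (465, 590) 0.14 d 0.073 n 0.08 [[417. 184.]] |
```

Emit:
jog_arm(
  delta_pos=[
    [0.008,-0.016,-0.02],
    [0.008,-0.016,-0.03],
    [0.008,-0.016,-0.035],
    [0.007,-0.017,-0.04],
    [0,0,-0.03],
    [0,0,0],
    [0,0,0],
  ],
  yaw=[0.126,0.126,0.126,0.126,0.124,0,0],
  jaw=[60,60,60,60,60,60,60],
)

```text
t: 11.48
position: [0.5792, -0.3869, 0.1535]
ee_rot: [-0.182, 0.983, -0.0, 0.001]
wrist_force: [-0.5, 0.1, 0.5]
finger_gap: 0.0553
```

```bash
python3 - <<'E'
from h import *
snap('wrist','w9');st();crop('w9','w9c',240,140,400,300,3.5)
E
```

```text
t 11.53 pos [ 0.5793 -0.3873  0.154 ] jaw deg 111.02 gap 0.055 F [ 0.5 -0.7  0.8] q7 2.65
```

View pics/w9.png

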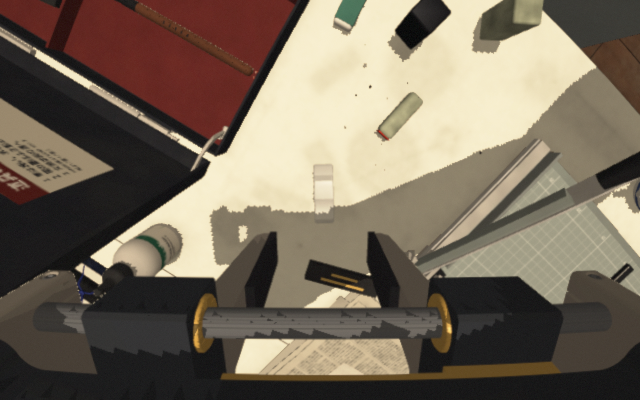

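View pics/w9c.png

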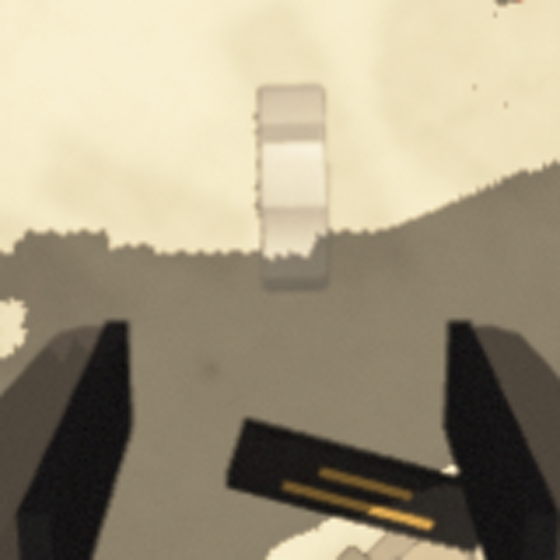

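```bash
python3 - <<'E'
from h import *
def g(u,v,z): return px('w9',240+(u+.5)/3.5-.5,140+(v+.5)/3.5-.5,z)[:2]
A=g(291,86,.011);B=g(295,290,.011);print(A,B,(A+B)/2,np.linalg.norm(A-B),np.degrees(np.arctan2(*(A-B)[::-1])))
L=g(260,188,.012);R=g(327,188,.012);print(L,R,(L+R)/2,np.linalg.norm(L-R))
s=r.sense()['position'][:2];j=np.array([np.cos(np.radians(111)),np.sin(np.radians(111))]);p=np.array([-j[1],j[0]])
for m in((A+B)/2,(L+R)/2): print('jaw off',(m-s)@j,'perp',(m-s)@p)
E
```

```text
[ 0.54878386 -0.39780318] [ 0.60518111 -0.37486584] [ 0.57698249 -0.38633451] 0.060883260071259035 -157.86792247136634
[ 0.57943408 -0.39562284] [ 0.57250591 -0.37755813] [ 0.57596999 -0.38659049] 0.019347688777223194
jaw off 0.0017821365815304934 perp 0.0018180866997928662
jaw off 0.0019060108748990296 perp 0.002855063242883118
```

Emit:
jog_arm(
  delta_pos=[
    [-0.002,0.001,-0.04],
    [0,0,-0.04],
    [0,0,-0.03],
    [0,0,-0.019],
    [0,0,0],
    [0,0,0],
    [0,0,0],
    [0,0,0],
    [0,0,0],
    [0,0,0],
    [0,0,0],
  ],
  yaw=[0.02,0,0,0,0,0,0,0,0,0,0],
  jaw=[60,60,60,60,60,10,10,10,10,10,10],
  force=20,
)

```text
t: 12.9
position: [0.5763, -0.387, 0.0236]
ee_rot: [-0.192, 0.981, -0.0, 0.0]
wrist_force: [-1.0, 0.2, 4.6]
finger_gap: 0.0191
```

```bash
python3 - <<'E'
from h import *
snap('wrist','w10');st();crop('w10','w10c',240,160,400,320,3.5)
E
```

```text
t 12.95 pos [ 0.5763 -0.387   0.0236] jaw deg 112.18 gap 0.0192 F [-0.1  0.6  4.5] q7 2.71
```

View pics/w10c.png

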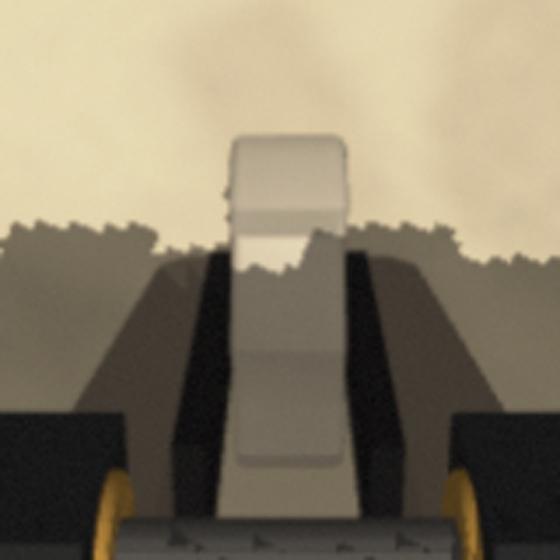

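Emit:
jog_arm(
  delta_pos=[
    [0,0,0.02],
    [0,0,0.05],
    [0,0,0.06],
    [0,0,0.06],
    [0,0,0.05],
    [0.005,0.04,0.03],
    [0.005,0.055,0],
    [0.005,0.055,0],
    [0.005,0.055,0],
    [0.005,0.055,0],
    [0.005,0.055,0],
    [0.005,0.055,0],
  ],
  yaw=[0,0,0,0,0,0.08,0.08,0.08,0.08,0.08,0.08,0.08],
  jaw=[10,10,10,10,10,10,10,10,10,10,10,10],
)

```text
t: 14.45
position: [0.6107, -0.0153, 0.2942]
ee_rot: [-0.457, 0.889, -0.0, 0.0]
wrist_force: [1.6, 0.5, 0.1]
finger_gap: 0.0193
```

Emit:
jog_arm(
  delta_pos=[
    [0.005,0.055,0],
    [0.005,0.055,0],
    [0.005,0.055,0],
    [0.002,0.03,-0.03],
    [0,0,-0.06],
    [0,0,-0.06],
    [0,0,0],
    [0,0,0],
  ],
  yaw=[0.08,0.08,0.08,0.02,0,0,0,0],
  jaw=[10,10,10,10,10,10,10,10],
)

```text
t: 15.45
position: [0.6296, 0.1784, 0.1458]
ee_rot: [-0.567, 0.823, -0.001, 0.002]
wrist_force: [0.8, 0.3, -0.0]
finger_gap: 0.0191
```

```bash
python3 - <<'E'
from h import *
snap('wrist','w11');st()
E
```

```text
t 15.5 pos [0.6301 0.1786 0.1466] jaw deg 159.14 gap 0.0192 F [-0.1 -0.5 -0.4] q7 2.46
```

View pics/w11.png

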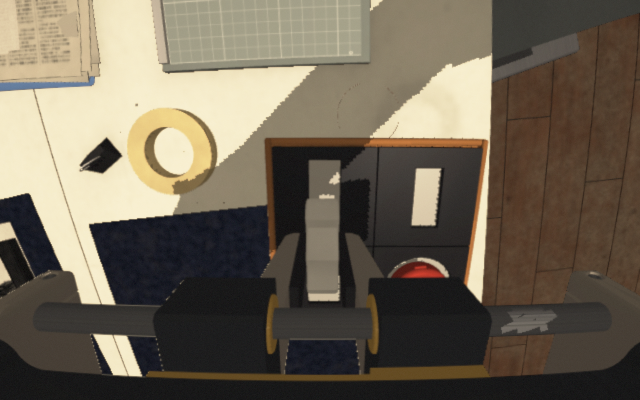

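Emit:
jog_arm(
  delta_pos=[
    [-0.002,-0.001,-0.04],
    [0,0,-0.035],
    [0,0,-0.02],
    [0,0,-0.01],
    [0,0,0],
    [0,0,0],
  ],
  yaw=[0,0,0,0,0,0],
  jaw=[10,10,10,10,10,10],
)

```text
t: 16.25
position: [0.627, 0.1775, 0.0395]
ee_rot: [-0.568, 0.823, -0.0, 0.001]
wrist_force: [-0.7, -0.2, -0.4]
finger_gap: 0.0191
```

```bash
python3 - <<'E'
from h import *
snap('wrist','w12');st();crop('w12','w12c',220,120,440,300,3)
E
```

```text
t 16.3 pos [0.6269 0.1775 0.0394] jaw deg 159.16 gap 0.0192 F [-0.9  0.5 -0. ] q7 2.46
```

View pics/w12c.png

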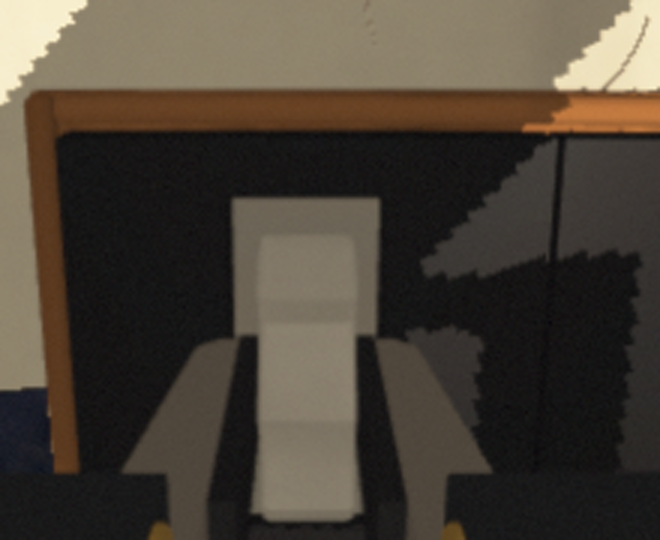

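Emit:
jog_arm(
  delta_pos=[
    [0,-0.001,-0.0025],
    [0,0,0],
    [0,0,0],
    [0,0,0],
    [0,0,0],
    [0,0,0.02],
    [0,0,0.04],
    [0,0,0.06],
    [0,0,0.06],
    [0,0,0],
  ],
  yaw=[0,0,0,0,0,0,0,0,0,0],
  jaw=[10,10,36,36,36,36,36,36,100,100],
)

```text
t: 17.55
position: [0.6294, 0.1772, 0.2234]
ee_rot: [-0.568, 0.823, -0.002, 0.006]
wrist_force: [0.8, -0.3, -0.3]
finger_gap: 0.051
```

```bash
python3 - <<'E'
from h import *
snap('wrist','w13');st();crop('w13','w13c',240,120,480,300,3)
E
```

```text
t 17.6 pos [0.6275 0.1767 0.22  ] jaw deg 159.16 gap 0.055 F [ 0.2  0.6 -0.2] q7 2.46
```

View pics/w13c.png

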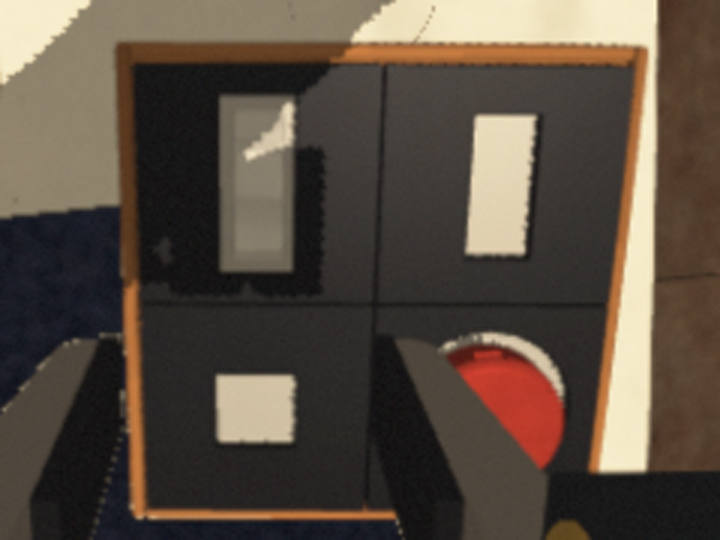

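Emit:
jog_arm(
  delta_pos=[
    [0,0,0.04],
    [-0.005,-0.03,0.04],
    [-0.009,-0.04,0],
    [-0.009,-0.04,0],
    [-0.009,-0.04,0],
    [-0.009,-0.04,0],
    [-0.009,-0.04,0],
    [-0.009,-0.04,0],
    [-0.009,-0.04,0],
    [-0.009,-0.04,0],
    [-0.009,-0.04,0],
    [-0.009,-0.04,0],
  ],
  yaw=[-0.17,-0.17,-0.17,-0.17,-0.17,-0.17,-0.17,-0.17,-0.17,-0.17,-0.17,-0.17],
  jaw=[75,75,75,75,75,75,75,75,75,75,75,75],
)

```text
t: 19.1
position: [0.5299, -0.2546, 0.2948]
ee_rot: [0.407, 0.913, 0.0, -0.001]
wrist_force: [-0.2, 0.8, -0.0]
finger_gap: 0.0685
```

Emit:
jog_arm(
  delta_pos=[
    [-0.009,-0.03,0],
    [-0.009,-0.03,0],
    [-0.009,-0.015,0],
    [-0.009,-0.012,0],
    [-0.009,-0.005,-0.02],
    [-0.009,0,-0.03],
    [0,0,-0.06],
    [0,0,-0.03],
    [0,0,0],
    [0,0,0],
  ],
  yaw=[-0.17,-0.17,-0.17,-0.17,-0.17,-0.18,0,0,0,0],
  jaw=[75,75,75,75,75,75,75,75,75,75],
)

```text
t: 20.35
position: [0.4773, -0.3464, 0.1566]
ee_rot: [0.803, 0.597, 0.0, 0.001]
wrist_force: [-0.0, 0.3, 0.7]
finger_gap: 0.069
```

```bash
python3 - <<'E'
from h import *
snap('wrist','w14');st();crop('w14','w14c',240,120,400,280,3.5)
E
```

```text
t 20.4 pos [ 0.4776 -0.3465  0.157 ] jaw deg -16.74 gap 0.0688 F [ 0.6 -0.5 -0.4] q7 0.66
```

View pics/w14.png

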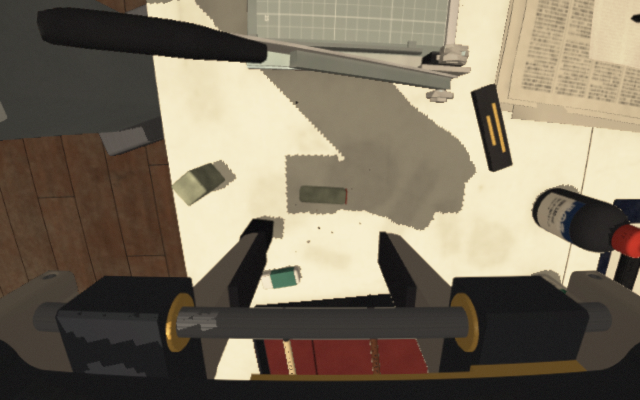

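View pics/w14c.png

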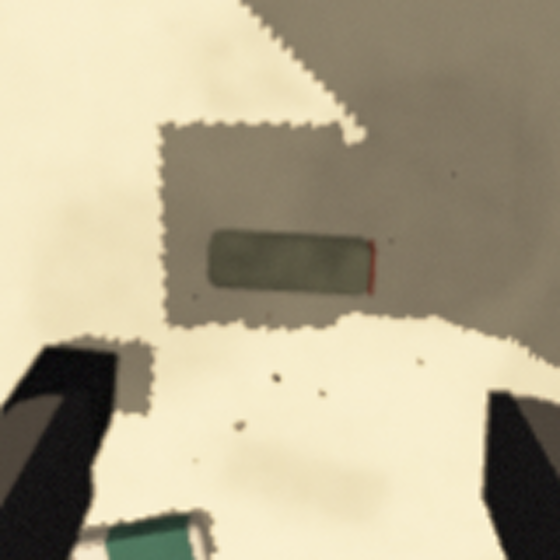

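```bash
python3 - <<'E'
from h import *
def g(u,v,z): return px('w8',200+(u+.5)/3-.5,10+(v+.5)/3-.5,z)[:2]
T=np.array([g(*p,.055) for p in [(153,178),(197,183),(196,250),(150,235)]])
print(T)
for p in [(153,178),(207,185),(197,248),(150,233)]:print('top',g(*p,.055))
for p in [(225,208),(225,250)]:print('base',g(*p,0.))
def h(u,v,z): return px('w14',240+(u+.5)/3.5-.5,120+(v+.5)/3.5-.5,z)[:2]
l=np.array([h(*p,.016) for p in [(210,232),(373,238),(373,295),(210,287)]])
print(l,l.mean(0))
A=(l[0]+l[3])/2;B=(l[1]+l[2])/2;print(np.linalg.norm(A-B),np.degrees(np.arctan2(*(B-A)[::-1])))
print('black edge in w14',h(45,350,.055),h(115,352,.055))
E
```

```text
[[ 0.38921369 -0.3722756 ]
 [ 0.39613029 -0.35495811]
 [ 0.42184265 -0.36342562]
 [ 0.41071842 -0.38057036]]
top [ 0.38921369 -0.3722756 ]
top [ 0.398024   -0.35112477]
top [ 0.42117631 -0.36276803]
top [ 0.40994374 -0.38031875]
base [ 0.39982786 -0.35244976]
base [ 0.41833078 -0.3580919 ]
[[ 0.45974578 -0.32900627]
 [ 0.50391662 -0.3441885 ]
 [ 0.49936054 -0.36053271]
 [ 0.45472819 -0.34452416]] [ 0.47943778 -0.34456291]
0.04706079100763241 -19.353052335011018
black edge in w14 [ 0.4148735  -0.33890217] [ 0.43196313 -0.34460731]
```

Emit:
jog_arm(
  delta_pos=[
    [0.002,0.0015,-0.03],
    [0,0,-0.04],
    [0,0,-0.04],
    [0,0,-0.022],
    [0,0,0],
    [0,0,0],
    [0,0,0],
    [0,0,0],
    [0,0,0],
  ],
  yaw=[-0.03,0,0,0,0,0,0,0,0],
  jaw=[75,75,75,75,75,40,40,40,40],
  force=15,
)

```text
t: 21.52
position: [0.4798, -0.3448, 0.025]
ee_rot: [0.811, 0.585, 0.001, 0.001]
wrist_force: [-1.4, 1.4, 5.8]
finger_gap: 0.0474
```

```bash
python3 - <<'E'
from h import *
snap('wrist','w15');st();crop('w15','w15c',200,140,440,300,3)
E
```

```text
t 21.57 pos [ 0.4798 -0.3448  0.0249] jaw deg -18.45 gap 0.0478 F [-0.5  1.3  7.1] q7 0.75
```

View pics/w15c.png

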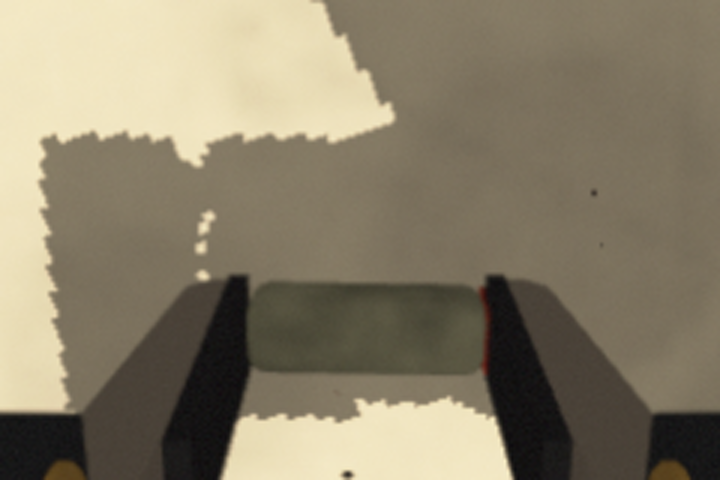

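Emit:
jog_arm(
  delta_pos=[
    [0,0,0.01],
    [0,0,0.03],
    [0,0,0.05],
    [0,0,0.06],
    [0,0,0.06],
    [0,0,0.06],
    [0.004,0.035,0.01],
    [0.005,0.05,0],
    [0.005,0.05,0],
    [0.005,0.05,0],
    [0.005,0.05,0],
    [0.005,0.05,0],
  ],
  yaw=[0,0,0,0,0,0,0.1,0.13,0.13,0.13,0.13,0.13],
  jaw=[40,40,40,40,40,40,40,40,40,40,40,40],
  force=20,
)

```text
t: 23.08
position: [0.5077, -0.0578, 0.3042]
ee_rot: [0.539, 0.842, 0.0, 0.0]
wrist_force: [0.7, 0.4, -1.2]
finger_gap: 0.0478
```

Emit:
jog_arm(
  delta_pos=[
    [0.005,0.05,0],
    [0.005,0.05,0],
    [0.005,0.05,0],
    [0.005,0.05,0],
    [0.005,0.05,0],
    [0.001,0.023,-0.03],
    [0,0,-0.06],
    [0,0,-0.06],
    [0,0,-0.03],
    [0,0,0],
    [0,0,0],
  ],
  yaw=[0.13,0.13,0.13,0.13,0.13,0.128,0,0,0,0,0],
  jaw=[40,40,40,40,40,40,40,40,40,40,40],
)

```text
t: 24.45
position: [0.5351, 0.214, 0.1252]
ee_rot: [0.182, 0.983, 0.001, 0.001]
wrist_force: [0.4, 0.3, -0.6]
finger_gap: 0.0475
```

```bash
python3 - <<'E'
from h import *
snap('wrist','w16');st()
E
```

```text
t 24.5 pos [0.5353 0.2141 0.1256] jaw deg 69.08 gap 0.0476 F [ 0.1  0.2 -0.7] q7 0.93
```

View pics/w16.png

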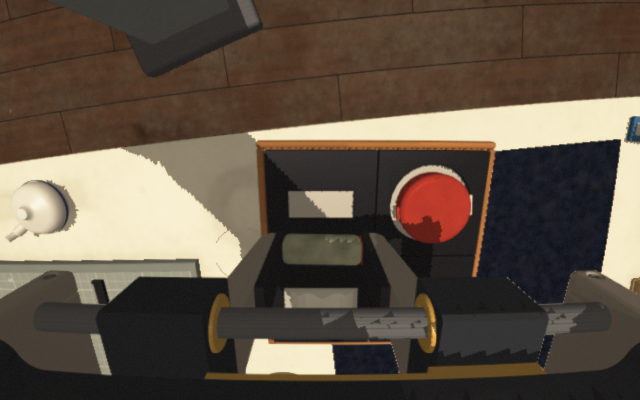

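Emit:
jog_arm(
  delta_pos=[
    [0,-0.001,-0.03],
    [0,0,-0.03],
    [0,0,-0.02],
    [0,0,-0.005],
    [0,0,0],
    [0,0,0],
  ],
  yaw=[0,0,0,0,0,0],
  jaw=[40,40,40,40,40,40],
)

```text
t: 25.25
position: [0.5348, 0.213, 0.0396]
ee_rot: [0.181, 0.983, 0.001, 0.001]
wrist_force: [0.7, 0.3, -0.9]
finger_gap: 0.0473
```

```bash
python3 - <<'E'
from h import *
snap('wrist','w17');st();crop('w17','w17c',200,140,440,300,3)
E
```

```text
t 25.3 pos [0.5347 0.213  0.0396] jaw deg 69.09 gap 0.0476 F [-0.8 -0.  -0.7] q7 0.97
```

View pics/w17c.png

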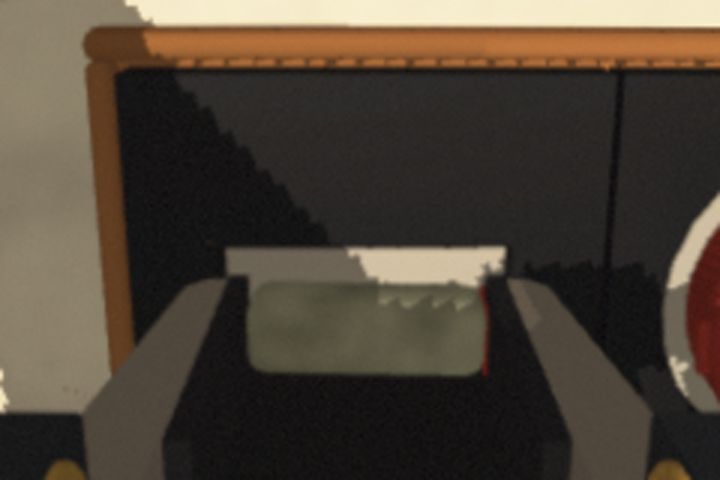

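Emit:
jog_arm(
  delta_pos=[
    [0,0,-0.0025],
    [0,0,0],
    [0,0,0],
    [0,0,0],
    [0,0,0],
    [0,0,0.02],
    [0,0,0.04],
    [0,0,0.06],
    [0,0,0.06],
    [0,0,0],
  ],
  yaw=[0,0,0,0,0,0,0,0,0,0],
  jaw=[40,40,62,62,62,62,62,62,62,62],
)

```text
t: 26.55
position: [0.5371, 0.2137, 0.2227]
ee_rot: [0.182, 0.983, 0.004, 0.004]
wrist_force: [0.8, 0.4, -0.9]
finger_gap: 0.0568
```

```bash
python3 - <<'E'
from h import *
snap('wrist','w18');st();crop('w18','w18c',220,110,460,290,3)
E
```

```text
t 26.6 pos [0.5353 0.2132 0.2196] jaw deg 69.09 gap 0.057 F [-0.4 -0.2 -0.5] q7 0.89
```

View pics/w18c.png

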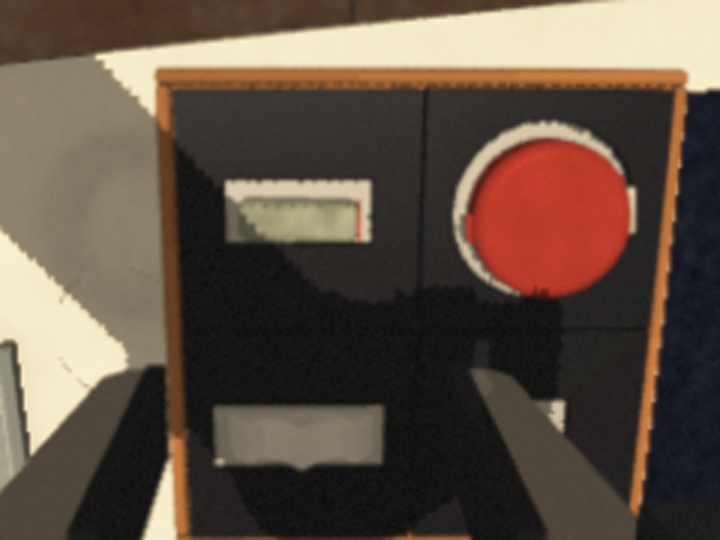

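Emit:
jog_arm(
  delta_pos=[
    [0,0,0.04],
    [0,0,0.04],
    [-0.007,-0.022,0],
    [-0.007,-0.022,0],
    [-0.007,-0.022,0],
    [-0.007,-0.022,0],
    [-0.007,-0.022,0],
    [-0.007,-0.022,0],
    [-0.007,-0.022,0],
    [-0.007,-0.022,0],
    [-0.007,-0.022,0],
    [-0.007,-0.022,0],
  ],
  yaw=[-0.174,-0.174,-0.174,-0.174,-0.174,-0.174,-0.174,-0.174,-0.174,-0.174,-0.174,-0.174],
  jaw=[62,62,62,62,62,62,62,62,62,62,62,62],
)

```text
t: 28.1
position: [0.4628, -0.008, 0.2951]
ee_rot: [0.942, 0.335, -0.001, -0.0]
wrist_force: [0.4, -0.7, 0.1]
finger_gap: 0.057
```

Emit:
jog_arm(
  delta_pos=[
    [-0.008,-0.024,0],
    [-0.008,-0.024,0],
    [-0.008,-0.024,0],
    [-0.008,-0.024,0],
    [-0.008,-0.024,0],
    [-0.008,-0.024,0],
    [-0.008,-0.024,0],
    [-0.008,-0.024,0],
    [-0.008,-0.024,0],
    [-0.008,-0.024,0],
    [-0.008,-0.024,0],
    [-0.007,-0.024,0],
  ],
  yaw=[-0.174,-0.174,-0.174,-0.174,-0.174,-0.174,-0.174,-0.174,-0.174,-0.174,-0.174,-0.174],
  jaw=[62,62,62,62,62,62,62,62,62,62,62,62],
)

```text
t: 29.6
position: [0.368, -0.2955, 0.2953]
ee_rot: [0.763, -0.646, -0.001, 0.0]
wrist_force: [1.0, 0.3, 0.5]
finger_gap: 0.0569
```

```bash
python3 - <<'E'
from h import *
snap('wrist','w19');st()
E
```

```text
t 29.65 pos [ 0.3668 -0.2984  0.2956] jaw deg -171.02 gap 0.0571 F [-1.  -1.6 -0.5] q7 -2.22
```

View pics/w19.png

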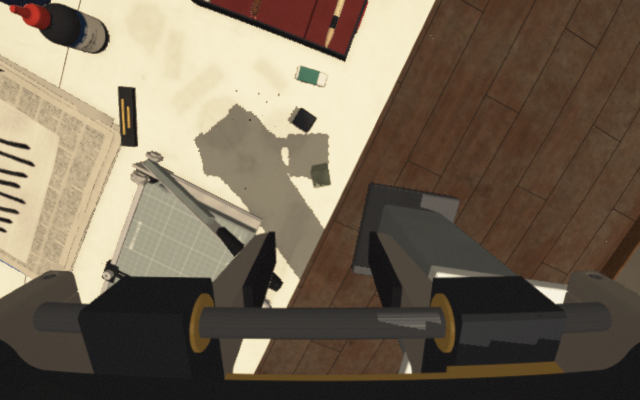

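```bash
python3 - <<'E'
from h import *
crop('w19','w19c',295,150,345,200,12)
E
```

```text
(no output)
```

View pics/w19c.png

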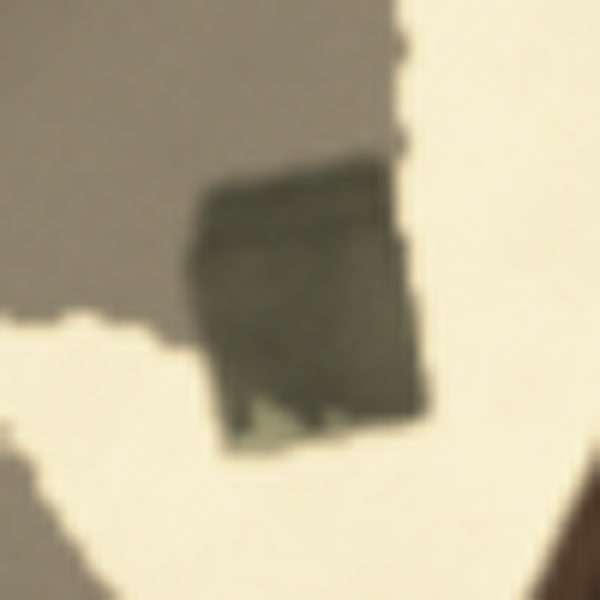

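```bash
python3 - <<'E'
from h import *
def g(u,v,z): return px('w19',295+(u+.5)/12-.5,150+(v+.5)/12-.5,z)[:2]
t=np.array([g(*p,.055) for p in [(190,260),(392,228),(428,412),(228,450)]])
print(t.mean(0),[np.linalg.norm(t[i]-t[(i+1)%4]).round(4) for i in range(4)],[np.degrees(np.arctan2(*(t[(i+1)%4]-t[i])[::-1])).round(1) for i in range(4)])
b=np.array([g(*p,0.) for p in [(205,188),(385,155)]]);print(b,np.degrees(np.arctan2(*(b[1]-b[0])[::-1])))
st()
E
```

```text
[ 0.37019395 -0.29572218] [np.float64(0.0225), np.float64(0.0211), np.float64(0.0227), np.float64(0.0218)] [np.float64(-161.5), np.float64(110.7), np.float64(20.4), np.float64(-69.9)]
[[ 0.38467988 -0.30214093]
 [ 0.36316946 -0.30990494]] -160.1533834476185
t 29.65 pos [ 0.3668 -0.2984  0.2956] jaw deg -171.02 gap 0.0571 F [-1.  -1.6 -0.5] q7 -2.22
```

Emit:
jog_arm(
  delta_pos=[
    [0.002,0.001,-0.05],
    [0,0,-0.05],
    [0,0,-0.04],
    [0,0,0],
    [0,0,0],
  ],
  yaw=[0,0,0,0,0],
  jaw=[62,62,62,62,62],
)

```text
t: 30.28
position: [0.3713, -0.2947, 0.1571]
ee_rot: [0.765, -0.644, 0.0, 0.0]
wrist_force: [0.6, 0.1, 0.8]
finger_gap: 0.0568
```

```bash
python3 - <<'E'
from h import *
snap('wrist','w20');st()
E
```

```text
t 30.32 pos [ 0.3718 -0.2948  0.1575] jaw deg -170.14 gap 0.0569 F [ 0.5 -0.1  0.6] q7 -1.92
```

View pics/w20.png

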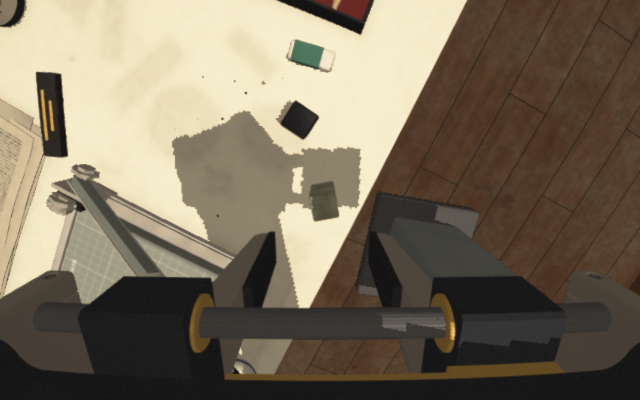

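Emit:
jog_arm(
  delta_pos=[
    [-0.0015,-0.001,-0.03],
    [0,0,-0.02],
    [0,0,-0.015],
    [0,0,0],
  ],
  yaw=[0,0,0,0],
  jaw=[62,62,62,62],
)

```text
t: 30.82
position: [0.3697, -0.2953, 0.0913]
ee_rot: [0.765, -0.644, 0.0, -0.0]
wrist_force: [0.5, -0.1, 0.2]
finger_gap: 0.0568
```

```bash
python3 - <<'E'
from h import *
snap('wrist','w21');snap('scene','s21');st();crop('s21','s21c',230,100,430,300,3)
E
```

```text
t 30.93 pos [ 0.3701 -0.2958  0.0919] jaw deg -170.17 gap 0.0573 F [-0.9 -0.6 -0.1] q7 -1.8
```

View pics/w21.png

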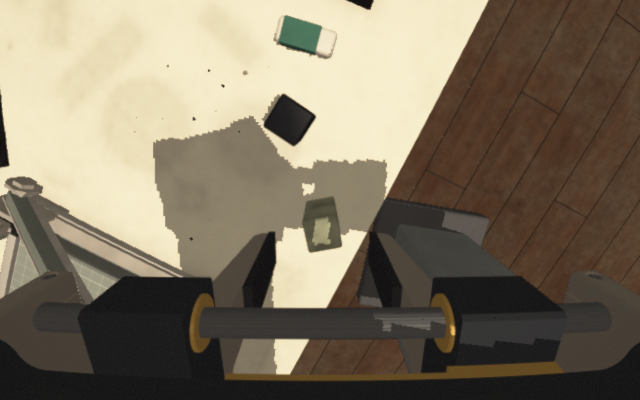

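View pics/s21.png

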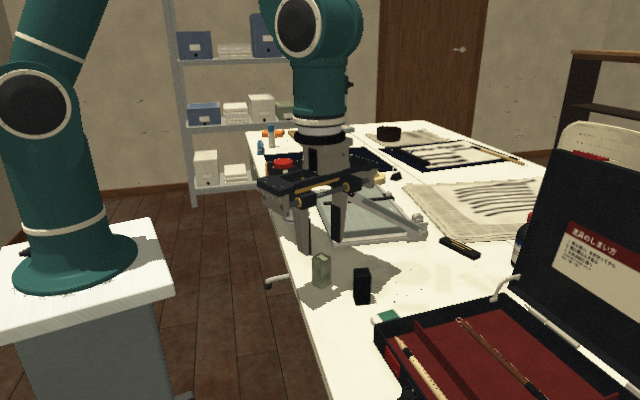

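Emit:
jog_arm(
  delta_pos=[
    [0,0,-0.02],
    [0,0,-0.02],
    [0,0,-0.01],
    [0,0,0],
    [0,0,0],
    [0,0,0],
    [0,0,0],
    [0,0,0],
    [0,0,0],
  ],
  yaw=[0,0,0,0,0,0,0,0,0],
  jaw=[62,62,62,62,15,15,15,15,15],
  force=12,
)

```text
t: 32.05
position: [0.3697, -0.2954, 0.0414]
ee_rot: [0.765, -0.644, 0.0, -0.0]
wrist_force: [0.3, 1.3, 4.3]
finger_gap: 0.0271
```

```bash
python3 - <<'E'
from h import *
snap('wrist','w22');st();crop('w22','w22c',220,120,420,300,3)
E
```

```text
t 32.1 pos [ 0.3697 -0.2954  0.0413] jaw deg -170.17 gap 0.027 F [0.1 1.2 5.6] q7 -1.71
```

View pics/w22c.png

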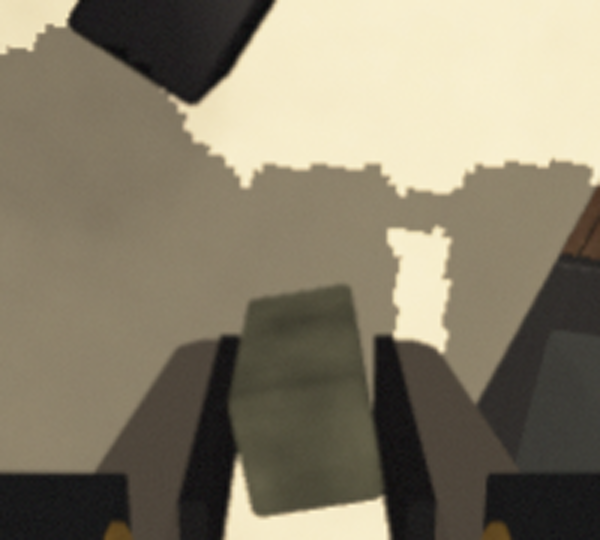

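Emit:
jog_arm(
  delta_pos=[
    [0,0,0],
    [0,0,0.003],
    [-0.003,-0.01,0],
    [-0.003,-0.01,0],
    [0,0,0],
    [0,0,-0.003],
    [0,0,0],
  ],
  yaw=[0,0,0,0,0,0,0],
  jaw=[15,15,15,15,15,15,15],
  force=20,
)

```text
t: 32.98
position: [0.3637, -0.3155, 0.0412]
ee_rot: [0.765, -0.644, 0.0, -0.0]
wrist_force: [-0.7, -0.3, 3.1]
finger_gap: 0.0238
```

```bash
python3 - <<'E'
from h import *
snap('wrist','w23');st();crop('w23','w23c',220,120,420,300,3)
E
```

```text
t 33.02 pos [ 0.3636 -0.3155  0.0412] jaw deg -170.17 gap 0.0243 F [ 0.3 -0.   2.4] q7 -1.67
```

View pics/w23c.png

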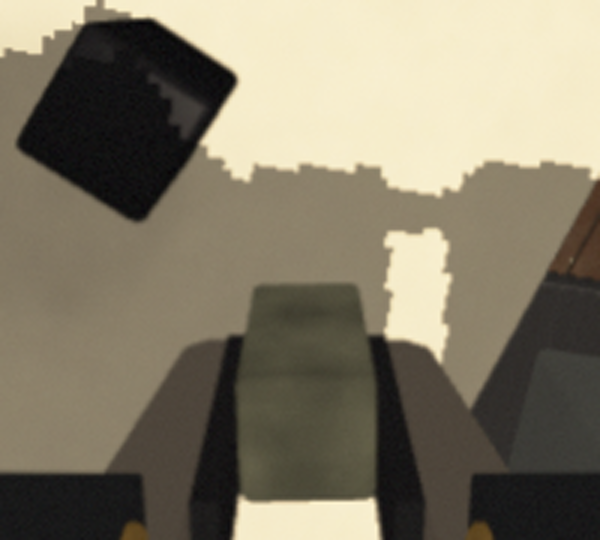

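Emit:
jog_arm(
  delta_pos=[
    [0,0,0.01],
    [0,0,0.03],
    [0,0,0.05],
    [0,0,0.06],
    [0,0,0.06],
    [0,0,0.06],
    [0.015,0.03,0.01],
    [0.023,0.045,0],
    [0.023,0.045,0],
    [0.023,0.045,0],
    [0.023,0.045,0],
    [0.023,0.045,0],
  ],
  yaw=[0,0,0,0,0,0,0.07,0.08,0.08,0.08,0.08,0.08],
  jaw=[15,15,15,15,15,15,15,15,15,15,15,15],
)

```text
t: 34.52
position: [0.4936, -0.0587, 0.3213]
ee_rot: [0.895, -0.447, -0.0, -0.0]
wrist_force: [1.2, -0.5, -1.1]
finger_gap: 0.0241
```

Emit:
jog_arm(
  delta_pos=[
    [0.023,0.045,0],
    [0.023,0.045,0],
    [0.023,0.045,0],
    [0.023,0.045,0],
    [0.023,0.045,0],
    [0.023,0.045,0],
    [0.023,0.045,0],
    [0.009,0.0165,-0.02],
    [0,0,-0.05],
    [0,0,-0.05],
    [0,0,-0.05],
    [0,0,0],
  ],
  yaw=[0.08,0.08,0.08,0.08,0.08,0.08,0.08,0.005,0,0,0,0],
  jaw=[15,15,15,15,15,15,15,15,15,15,15,15],
)

```text
t: 36.02
position: [0.6602, 0.2707, 0.1468]
ee_rot: [0.983, -0.181, -0.004, 0.003]
wrist_force: [-0.4, -0.1, -0.2]
finger_gap: 0.024
```

```bash
python3 - <<'E'
from h import *
snap('wrist','w24');st()
E
```

```text
t 36.08 pos [0.6626 0.271  0.1503] jaw deg -110.86 gap 0.0241 F [0.5 0.1 0.7] q7 -2.05
```

View pics/w24.png

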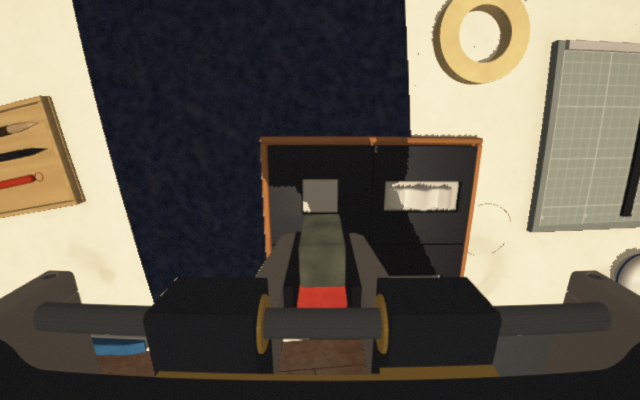

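Descend to just above the floor and look.

Emit:
jog_arm(
  delta_pos=[
    [0,0,-0.03],
    [0,0,-0.03],
    [0,0,-0.02],
    [0,0,-0.01],
    [0,0,0],
    [0,0,0],
  ],
  yaw=[0,0,0,0,0,0],
  jaw=[15,15,15,15,15,15],
)

```text
t: 36.83
position: [0.6644, 0.2714, 0.0624]
ee_rot: [0.983, -0.181, 0.001, -0.001]
wrist_force: [-0.5, 0.6, -0.6]
finger_gap: 0.024
```

```bash
python3 - <<'E'
from h import *
snap('wrist','w25');st();crop('w25','w25c',220,120,420,300,3)
E
```

```text
t 36.88 pos [0.6643 0.2714 0.0624] jaw deg -110.87 gap 0.024 F [0.3 0.3 0.5] q7 -2.01
```

View pics/w25c.png

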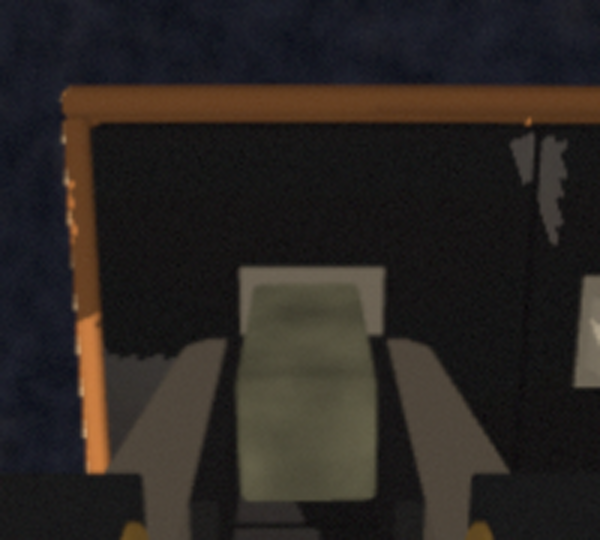

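Emit:
jog_arm(
  delta_pos=[
    [-0.0005,-0.001,-0.005],
    [0,0,-0.0035],
    [0,0,0],
    [0,0,0],
  ],
  yaw=[0,0,0,0],
  jaw=[15,15,15,15],
)

```text
t: 37.38
position: [0.6633, 0.2701, 0.0532]
ee_rot: [0.983, -0.181, 0.0, -0.0]
wrist_force: [-2.0, -0.4, 5.9]
finger_gap: 0.0237
```

```bash
python3 - <<'E'
from h import *
snap('wrist','w26');st();crop('w26','w26c',220,120,420,300,3)
E
```

```text
t 37.42 pos [0.6632 0.2701 0.0532] jaw deg -110.87 gap 0.0239 F [-1.9 -1.6  5.6] q7 -2.0
```

View pics/w26c.png

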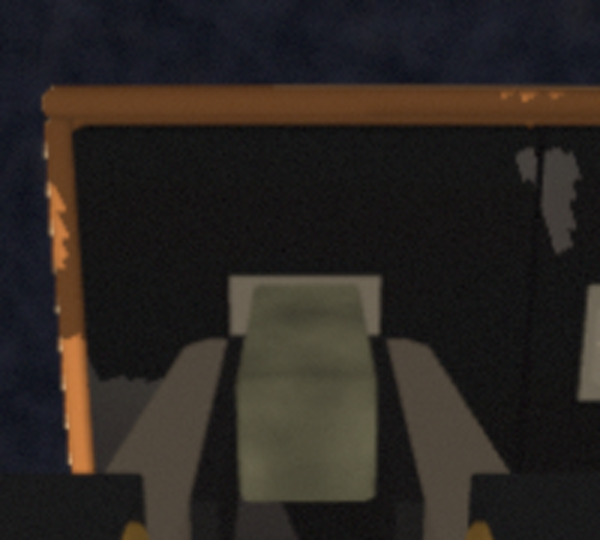

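Emit:
jog_arm(
  delta_pos=[
    [0,0,0],
    [0,0,0],
    [0,0,0],
    [0,0,0.03],
    [0,0,0.05],
    [0,0,0.06],
    [-0.01,-0.01,0.04],
    [0,0,0],
    [0,0,0],
    [0,0,0],
  ],
  yaw=[0,0,0,0,0,0,0,0,0,0],
  jaw=[42,42,42,42,42,42,60,60,60,60],
)

```text
t: 38.67
position: [0.6522, 0.2604, 0.2306]
ee_rot: [0.983, -0.181, -0.001, 0.001]
wrist_force: [-0.7, 0.9, -0.5]
finger_gap: 0.0552
```

```bash
python3 - <<'E'
from h import *
snap('wrist','w27');st();crop('w27','w27c',220,110,480,300,3)
E
```

```text
t 38.73 pos [0.6523 0.2603 0.2306] jaw deg -110.85 gap 0.055 F [ 0.4 -0.3 -0. ] q7 -2.07
```

View pics/w27c.png

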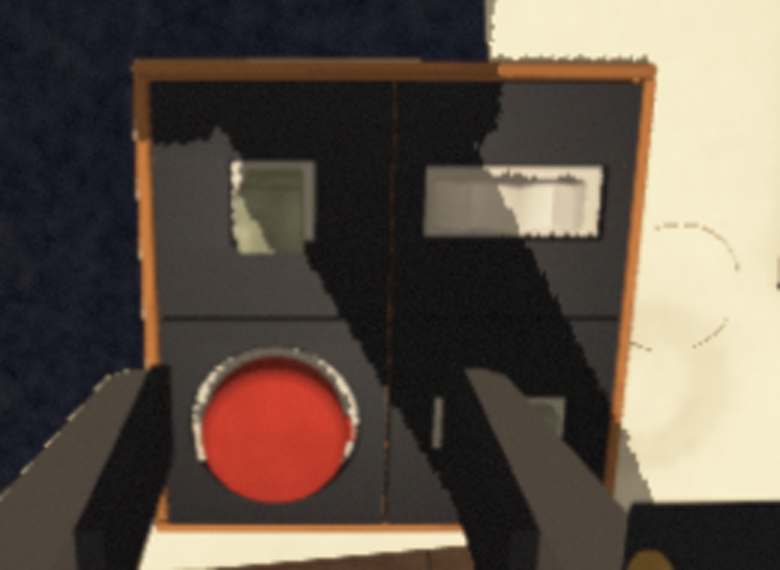

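Emit:
jog_arm(
  delta_pos=[
    [-0.02,0,0.05],
    [-0.03,-0.01,0.05],
    [-0.03,-0.01,0.03],
    [-0.02,0,0],
    [0,0,0],
    [0,0,0],
    [0,0,0],
  ],
  yaw=[0,0,0,0,0,0,0],
  jaw=[100,100,100,100,100,100,100],
)

```text
t: 39.6
position: [0.5535, 0.2401, 0.3617]
ee_rot: [0.983, -0.181, -0.0, 0.001]
wrist_force: [-0.7, -0.7, 0.3]
finger_gap: 0.092
```

```bash
python3 - <<'E'
from h import *
snap('wrist','w28');snap('scene','s28');st();crop('w28','w28c',220,90,420,290,3);crop('s28','s28c',240,130,400,230,5)
# expected outline overlay centres
C={'round':(.5704,.3067,.034),'square':(.6638,.271,.067),'short':(.5347,.2133,.028),'long':(.6281,.1776,.031)}
for k,v in C.items():
    p=proj('w28',v)[0];print(k,p.round(1),((p-[220,90])*3).round(0))
E
```

```text
t 39.7 pos [0.5535 0.24   0.3619] jaw deg -110.9 gap 0.092 F [0.9 1.1 0.6] q7 -2.2
round [279.6 173.5] [179. 251.]
square [274.1 108.7] [162.  56.]
short [341.  172.8] [363. 249.]
long [342.1 109.4] [366.  58.]
```

View pics/w28c.png

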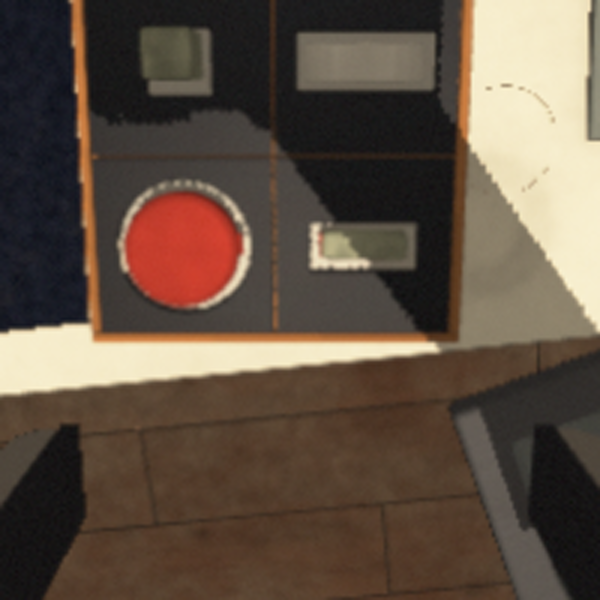

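View pics/s28c.png

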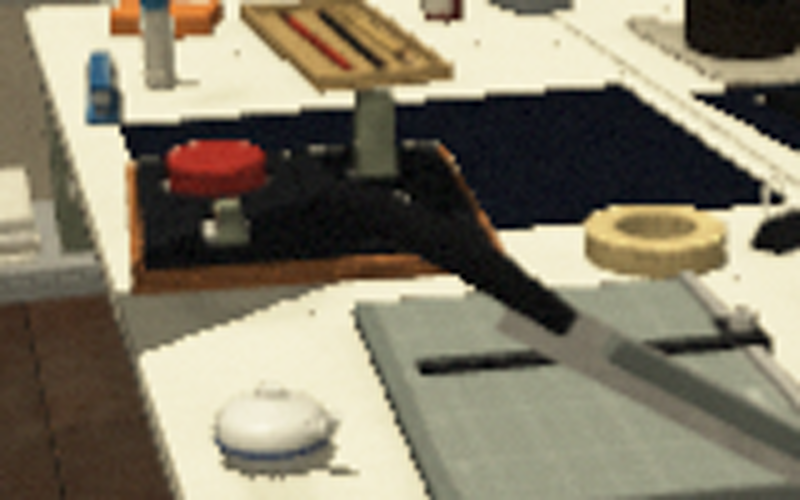

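```bash
python3 - <<'E'
from h import *
st();print(r.hand_in())
E
```

```text
t 39.7 pos [0.5535 0.24   0.3619] jaw deg -110.9 gap 0.092 F [0.9 1.1 0.6] q7 -2.2
the job is handed in; nothing more can be done
None
```

I placed the paste tin, brush rest, lying seal and green tall seal in their matching foam cutouts. I released each one, moved the arm clear, and handed in at t = 39.7 s of the 112 s allowed.

**How it went:**
- **Lying seal:** I gripped it by its ends instead of across its 16 mm width, because the raised cutter arm left only about 6–8 mm of clearance for a normal grasp.
- **Tall seal:** the first grip jammed about 10° out of line with its sides. It squared up when I lifted it 3 mm and moved it 20 mm away from the cutter.

**Last checks:**
- **Position:** in the final wrist picture all four sit inside their cutouts. The tin, brush rest and lying seal look within about 1–2 mm of centre.
- **Tall seal:** its top is about 3 mm from where I expected it, the largest disagreement. I can't tell whether that is a small offset or a slight lean; it looks upright in the scene picture, and a 3 mm lean would be about 0.055 rad.
- **Height:** I have no separate height measurement. I lowered each piece to about the floor-contact height, and only the tall seal showed a clear contact force (about 6 N) before release.
- **Robot:** wrist force was near zero at hand-in, and the gripper was open about 0.36 m above the table.

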